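# Clip lamp-foot blanks into the spring holder and fit the keeper plate

### The job

Get the spring holder ready for carving: first put all the dark wooden offcuts that were left lying on it into the grey scrap tray. Then clip every lamp-foot blank into a bay of its own, flat on the deck with both ends caught under the lips of the two red sprung jaws, pushed in against one jaw, lowered and let go so that the springs centre it. Last, with all blanks in, hang the aluminium keeper plate on the holder's two pins so that it lies flat on both collars; leave the amber jar beside the holder alone and let go of everything.

Things in the scene. Friction and masses are not known exactly. Their poses are not given: they have to be found in the camera images.
- holder: Spring holder, fixed: plywood deck 200 (x) x 290 (y) x 20 mm, origin under its centre, x pointing away from the robot, z up. Three bays side by side, 90 mm apart along y, open at their sides, each between two red sprung jaws, far (+x) and near (-x). Wooden rails 16 mm high run behind the jaws; two pins stand between the bays on the near side.
- jaw_far1 (a joint): Push-back of the far (+x) red jaw of bay 1, m, 0 free, grows outward to 0.024; 2.8 N at first touch, then 0.7 N per mm. Jaw 60 mm wide, 10 mm thick; its free face is 51 mm from the bay's middle. Its square lip overhangs the bay by 4 mm, from 18 to 23 mm above the deck. With a blank in and let go, both jaws of the bay read about 0.004.
- jaw_far2 (a joint): Push-back of the far (+x) red jaw of bay 2, m, 0 free, grows outward to 0.024; 2.8 N at first touch, then 0.7 N per mm. Jaw 60 mm wide, 10 mm thick; its free face is 51 mm from the bay's middle. Its square lip overhangs the bay by 4 mm, from 18 to 23 mm above the deck. With a blank in and let go, both jaws of the bay read about 0.004.
- jaw_far3 (a joint): Push-back of the far (+x) red jaw of bay 3, m, 0 free, grows outward to 0.024; 2.8 N at first touch, then 0.7 N per mm. Jaw 60 mm wide, 10 mm thick; its free face is 51 mm from the bay's middle. Its square lip overhangs the bay by 4 mm, from 18 to 23 mm above the deck. With a blank in and let go, both jaws of the bay read about 0.004.
- jaw_near1 (a joint): The same for the near (-x) jaw of bay 1, a mirror image. Free gap lip to lip 94 mm, so a 110 mm blank cannot be pressed straight down: put one end under a lip with the other end raised (15 degrees will do), push that jaw back 14 mm or more, lower the raised end past the other lip, let go.
- jaw_near2 (a joint): The same for the near (-x) jaw of bay 2, a mirror image. Free gap lip to lip 94 mm, so a 110 mm blank cannot be pressed straight down: put one end under a lip with the other end raised (15 degrees will do), push that jaw back 14 mm or more, lower the raised end past the other lip, let go.
- jaw_near3 (a joint): The same for the near (-x) jaw of bay 3, a mirror image. Free gap lip to lip 94 mm, so a 110 mm blank cannot be pressed straight down: put one end under a lip with the other end raised (15 degrees will do), push that jaw back 14 mm or more, lower the raised end past the other lip, let go.
- pin1 (a point): Middle of the tip of the pin at the holder's -y side: 62 mm to the near side of the holder's middle and 45 mm to -y, 70 mm above the bench. A steel pin 10 mm across, its last 8 mm tapered to 4 mm, standing on a brass collar 20 mm across whose top is 46 mm above the bench.
- pin2 (a point): The same for the pin at the +y side, 45 mm to +y.
- bay1 (a point): Where the stem centre of a blank is when it is properly clipped in the bay at the holder's -y end: 34 mm above the deck. Axes as the holder's.
- bay2 (a point): The same for the middle bay.
- bay3 (a point): The same for the bay at the holder's +y end.
- keeper_seat (a point): Where the keeper's grip-block centre is when it lies on both collars: midway between the pins, 76 mm above the bench. Axes as the holder's.
- blank1_stem (a point): Lamp-foot blank 1 (may be absent): a pale wooden board 110 (x) x 70 (y) x 12 mm with a square stem 28 x 28 mm, 44 mm high, upright on its middle; 0.16 kg or so. The point is the centre of the stem, 34 mm above the board's underside (22 mm above the board's top); axes along the board. It may go in either way round, its 110 mm length along the holder's x.
- blank2_stem (a point): Lamp-foot blank 2 (may be absent): a pale wooden board 110 (x) x 70 (y) x 12 mm with a square stem 28 x 28 mm, 44 mm high, upright on its middle; 0.16 kg or so. The point is the centre of the stem, 34 mm above the board's underside (22 mm above the board's top); axes along the board. It may go in either way round, its 110 mm length along the holder's x.
- blank3_stem (a point): Lamp-foot blank 3 (may be absent): a pale wooden board 110 (x) x 70 (y) x 12 mm with a square stem 28 x 28 mm, 44 mm high, upright on its middle; 0.16 kg or so. The point is the centre of the stem, 34 mm above the board's underside (22 mm above the board's top); axes along the board. It may go in either way round, its 110 mm length along the holder's x.
- keeper_grip (a point): The keeper plate: aluminium, 44 (x) x 220 (y) x 8 mm, with two 13 mm holes through it at y = +45 and -45 mm, and a black grip block 24 x 24 mm, 44 mm high, on its middle; 0.2 kg. The point is the centre of the grip block, 30 mm above the plate's underside. It fits either way round.
- offcut1_mid (a point): Offcut 1 (may be absent): a dark wooden block 46 (x) x 28 (y) x 34 mm high, 0.04 kg, lying on the holder's deck in bay 1. The point is its centre.
- offcut2_mid (a point): Offcut 2 (may be absent): a dark wooden block 46 (x) x 28 (y) x 34 mm high, 0.04 kg, lying on the holder's deck in bay 2. The point is its centre.
- offcut3_mid (a point): Offcut 3 (may be absent): a dark wooden block 46 (x) x 28 (y) x 34 mm high, 0.04 kg, lying on the holder's deck in bay 3. The point is its centre.
- tray: Grey open scrap tray, fixed, 120 (x) x 150 (y) x 40 mm high, walls and floor 5 mm; origin under its centre.
- jar: Amber glass jar, 60 mm across, 60 mm high, standing beyond the holder's far left corner; origin under its centre. To be left alone.

How it is judged:
On the way, in this order (a step that is already met when the one before it is completed fails the run):
1. every offcut is in the scrap tray (x of offcut1_mid in the frame of tray between -0.058 and 0.058 m and y of offcut1_mid in the frame of tray between -0.073 and 0.073 m and z of offcut1_mid in the frame of tray between 0.005 and 0.075 m and x of offcut2_mid in the frame of tray between -0.058 and 0.058 m and y of offcut2_mid in the frame of tray between -0.073 and 0.073 m and z of offcut2_mid in the frame of tray between 0.005 and 0.075 m and x of offcut3_mid in the frame of tray between -0.058 and 0.058 m and y of offcut3_mid in the frame of tray between -0.073 and 0.073 m and z of offcut3_mid in the frame of tray between 0.005 and 0.075 m), for 0.2 s.
2. every blank is clipped in a bay, flat and centred (((x of blank1_stem in the frame of bay1 between -0.0035 and 0.0035 m and y of blank1_stem in the frame of bay1 between -0.01 and 0.01 m and z of blank1_stem in the frame of bay1 between -0.004 and 0.004 m) or (x of blank1_stem in the frame of bay2 between -0.0035 and 0.0035 m and y of blank1_stem in the frame of bay2 between -0.01 and 0.01 m and z of blank1_stem in the frame of bay2 between -0.004 and 0.004 m) or (x of blank1_stem in the frame of bay3 between -0.0035 and 0.0035 m and y of blank1_stem in the frame of bay3 between -0.01 and 0.01 m and z of blank1_stem in the frame of bay3 between -0.004 and 0.004 m)) and angle between the x axis of each of blank1_stem, blank2_stem, blank3_stem and the x axis of bay2, either way round below 0.12 rad and angle between each of blank1_stem, blank2_stem, blank3_stem's own z axis and vertical below 0.06 rad and ((x of blank2_stem in the frame of bay1 between -0.0035 and 0.0035 m and y of blank2_stem in the frame of bay1 between -0.01 and 0.01 m and z of blank2_stem in the frame of bay1 between -0.004 and 0.004 m) or (x of blank2_stem in the frame of bay2 between -0.0035 and 0.0035 m and y of blank2_stem in the frame of bay2 between -0.01 and 0.01 m and z of blank2_stem in the frame of bay2 between -0.004 and 0.004 m) or (x of blank2_stem in the frame of bay3 between -0.0035 and 0.0035 m and y of blank2_stem in the frame of bay3 between -0.01 and 0.01 m and z of blank2_stem in the frame of bay3 between -0.004 and 0.004 m)) and ((x of blank3_stem in the frame of bay1 between -0.0035 and 0.0035 m and y of blank3_stem in the frame of bay1 between -0.01 and 0.01 m and z of blank3_stem in the frame of bay1 between -0.004 and 0.004 m) or (x of blank3_stem in the frame of bay2 between -0.0035 and 0.0035 m and y of blank3_stem in the frame of bay2 between -0.01 and 0.01 m and z of blank3_stem in the frame of bay2 between -0.004 and 0.004 m) or (x of blank3_stem in the frame of bay3 between -0.0035 and 0.0035 m and y of blank3_stem in the frame of bay3 between -0.01 and 0.01 m and z of blank3_stem in the frame of bay3 between -0.004 and 0.004 m))), for 0.3 s.
3. the keeper plate lies on both collars (x of keeper_grip in the frame of keeper_seat between -0.004 and 0.004 m and y of keeper_grip in the frame of keeper_seat between -0.004 and 0.004 m and z of keeper_grip in the frame of keeper_seat between -0.004 and 0.004 m and angle between keeper_grip's own z axis and vertical below 0.06 rad and angle between the x axis of keeper_grip and the x axis of keeper_seat, either way round below 0.08 rad), for 0.2 s.
At the end, for the whole second after the job is handed in: Every offcut in the tray; each blank flat in a bay under both lips (height within 4 mm, centred within 3.5 mm, sideways within 10 mm, turned under 7 and tilted under 3.4 degrees); keeper on both collars over the pins (within 4 mm, level within 3.4 degrees) (all of step 1 and all of step 2 and all of step 3); the robot touches nothing.
It fails at once if the amber jar is pushed away or knocked over (distance of jar from where it was at the start of the episode above 0.03 m or angle between jar's own z axis and vertical above 0.4 rad).
Of offcut1, offcut2, offcut3 only 2 to 3 are there at a start; the rules pass over those that are not, and their reading is None.
Of blank1, blank2, blank3 only 2 to 3 are there at a start; the rules pass over those that are not, and their reading is None.
At some moment in a run one of blank1, blank2, blank3, keeper may be knocked a few centimetres aside while the robot is not near it.
It also fails if it takes over 210 s, if anything falls off the work surface, if the arm or the gripper's body presses on something with over 40 N, if the wrist force passes 120 N, or if a joint passes its speed limit or range.

### The arm

A 7-joint arm with a two-finger parallel gripper is mounted at the origin on the work surface. World frame = base frame: x ahead of the robot, y to its left, z up, the work surface at z = 0. Lengths are in m, angles in rad, forces in N, time in s.
With the tool pointing down it reaches from about 0.425 to 0.95 m from the base axis. Payload 16.7 kg.
Tool frame: the origin (TCP) lies at the very end of the fingers, on their centre line; the grasp point (between the pads) lies behind it (arm.hold_point_z is the z of the grasp point in the tool frame, in m); z points along the fingers, y is the line along which they close (so a half turn about z gives the same grasp; the last joint's range is limited). The gripper opens to 94 mm and grips with 3 to 60 N. Pads are 16 mm wide; open, the fingers measure 119 mm over their backs; the gripper's body (75 mm by 177 mm) begins 78 mm behind the grasp point.
Start: joints at [0.99, 0.426, 0.074, 1.606, -0.034, 1.111, -0.067], TCP at [0.282, -0.613, 0.205] pointing down, gripper open.
Joint ranges: [-2.85, 2.85], [-0.5, 2.14], [-1.23, 1.37], [0.21, 2.46], [-1.02, 4.16], [0.16, 2.05], [-2.73, 2.73]. Speed limits (rad/s): [1.89, 1.89, 2.39, 2.39, 3.01, 3.01, 3.01].

### API

Orientations are given as a unit quaternion [w, x, y, z].
In Python, from rig import arm gives the robot as it stands. The module is installed in compiled form; this text tells all that it offers.
- The arm moves only by the tool move_arm, never from a script. Its argument "motion" is a list of rows, each an object with "delta_pos": the shift along the tool's x, y, z each as a share of 0.15 m, from -1 to 1, a list of three; "rot": the turn, a rotation vector about the tool's x, y, z each as a share of 180 degrees, from -1 to 1, a list of three; "fingers": the opening, from -1 (shut) to 1 (fully open), so that 0 is half open. A call has 1 to 12 rows; each row shifts and turns the commanded pose from where the row before left it, along the tool's axes as they then stand; what a row does not reach is not made up. A row lasts 1/10 s, in which the tool goes at most 50 mm and 8.59 degrees, less where a joint would pass 70% of its speed; a pose out of reach is approached as far as the arm can. A call with a number of a shift or a turn outside -1 to 1 is refused whole. A call with a gripper value outside its range is refused whole. The fingers move at their own pace and stop on an object; "force" is the grip in N (left out, the last holds). Time passes only in rows, so rows that do not move let the fingers close. It gives the time, the measured TCP pose, the force, the opening and the grip force at its end, in the units of the state.
- arm.read_state(): the state, without advancing time (a new reading comes with each control period).
- arm.grab_frame(name): name is "scene" or "top"; returns the picture (400x640x3 uint8, red, green, blue); there is no depth.
- arm.camera_model(name): a dict with "camera_matrix" (3x3 intrinsics, pixels), "xyz" and "orientation" of the camera in the world. Camera axes: x right, y down, z forward; pixel columns grow to the right and rows downward; lengths in m; the calibration is good to about 2 mm. A picture is of the moment at which its call begins. camera_model takes no time and is no camera call.
- arm.hand_in(): hands the job in; it is judged then, once.
Trained networks look in the newest picture that a camera, given by its name, has taken for a name from the list of things; names that differ only in an ending like _2 or _b are one class to them, and where a whole thing is asked for, a point or a joint stands for the part that bears it (a point fixed in the world has none). Each returns a list of dicts, best first, with "score" (0 to 1); they miss things now and then, are a little off and sometimes report something else, mostly with a low value. They report only what shows in the picture. A call takes as long as a camera call.
- arm.search_frame(camera, thing): "xyz" ([x, y, z] in m, in the coordinates of the camera as it stood for that picture, good to about 4 mm: the middle of the surface that is visible of it).
The state is a dict: "t": time; "joint_pos": joint angles; "qd": joint speeds; "effort": joint torques, N m; "tool_pos": TCP position; "ee_rot": TCP orientation; "force": force on the tool from outside, world axes, zero at the start; "ft_torque": the same for the moment, N m; "finger_gap": finger opening in m; "grip_force": force on a finger pad.
Only numpy, scipy, OpenCV 4.12 (cv2) and the standard library are available. Lean on these libraries where they do the work, as an engineer would, in place of code of your own. Each camera call takes 0.05 s, during which the arm holds its last target. There are 200 camera calls.

## Working session

There is one attempt and no reset: what is moved stays moved. The work goes in short steps, Python scripts to look and compute and a tool call to move; the robot and the scene stay as the last step left them, time stands still between calls to the robot, and variables do not carry over. Pictures are saved under pics/ and viewed, at most 14 in all, crops included, and the job is handed in when it is done.

Besides the shell and the picture viewer there is one more tool, called after ">>>" as name([rows], argument=value, ...), one row to a line, values as JSON. move_arm: Moves the arm, as the interface text tells. Its arguments: {"type":"object","properties":{"motion":{"type":"array"},"force":{"type":"number"}},"required":["motion"]}

```bash
mkdir -p pics
cat > h.py <<'E'
import numpy as np, cv2
from rig import arm
from scipy.spatial.transform import Rotation as R
def q2R(q): return R.from_quat([q[1],q[2],q[3],q[0]]).as_matrix()
def snap(c,name):
    f=arm.grab_frame(c); cv2.imwrite(f'pics/{name}.png',f[:,:,::-1]); return f
def cam(c):
    m=arm.camera_model(c); return np.array(m['camera_matrix']),np.array(m['xyz']),q2R(m['orientation'])
def find(c,t):
    K,p,Rm=cam(c); return [(round(d['score'],2),np.round(p+Rm@np.array(d['xyz']),4).tolist()) for d in arm.search_frame(c,t)]
def pix2z(c,u,v,z):
    K,p,Rm=cam(c); d=Rm@np.linalg.solve(K,[u,v,1]); return p+d*(z-p[2])/d[2]
def proj(c,X):
    K,p,Rm=cam(c); q=K@(Rm.T@(np.array(X)-p)); return q[:2]/q[2]
def st():
    s=arm.read_state(); print({k:np.round(s[k],4).tolist() for k in ['t','joint_pos','tool_pos','ee_rot','force','finger_gap','grip_force']}); return s
E
python3 - <<'E'
from h import *
st(); print(arm.hold_point_z)
for c in ['top','scene']:
    snap(c,c+'0'); print(c,cam(c)[1],cam(c)[2].round(3).tolist())
for t in ['holder','tray','jar','blank1_stem','keeper_grip','offcut1_mid']:
    print(t,find('top',t),find('scene',t))
E
```

```text
{'t': 0.0, 'joint_pos': [0.9895, 0.4268, 0.0739, 1.6066, -0.0341, 1.1108, -0.0671], 'tool_pos': [0.2823, -0.6127, 0.2047], 'ee_rot': [-0.0006, 0.9768, 0.2142, -0.0002], 'force': [0.2977, -0.2803, -0.2032], 'finger_gap': 0.0936, 'grip_force': 0.0}
-0.0188
top [ 0.44307966 -0.00336995  1.01848154] [[-0.006, -0.99, 0.143], [-1.0, 0.004, -0.018], [0.017, -0.143, -0.99]]
scene [ 0.93669182 -0.42094663  0.89546422] [[0.761, 0.538, -0.362], [0.648, -0.64, 0.413], [-0.009, -0.549, -0.836]]
holder [(0.72, [0.6273, -0.026, 0.0241])] [(0.87, [0.6445, -0.0434, 0.0172])]
tray [(0.88, [0.6156, 0.3746, 0.0062])] [(0.88, [0.6147, 0.3795, 0.0087])]
jar [(0.86, [0.7464, 0.2495, 0.0587])] [(0.87, [0.7581, 0.2425, 0.0506]), (0.24, [0.4557, -0.3419, 0.0114])]
blank1_stem [(0.81, [0.5807, -0.3427, 0.0115])] [(0.65, [0.5959, -0.351, 0.0106]), (0.34, [0.5764, -0.1197, 0.0363])]
keeper_grip [(0.69, [0.4267, -0.0293, 0.0069]), (0.17, [0.6265, -0.0279, 0.0233])] [(0.7, [0.4351, -0.0369, 0.0078]), (0.28, [0.64, -0.0433, 0.0172])]
offcut1_mid [(0.74, [0.6115, -0.1241, 0.0567])] [(0.67, [0.6166, -0.1241, 0.0537])]
```

```bash
ls pics
```

```text
scene0.png
top0.png
```

View pics/top0.png

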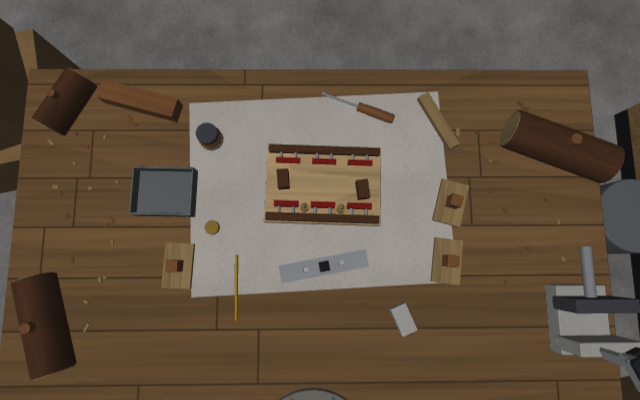

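View pics/scene0.png

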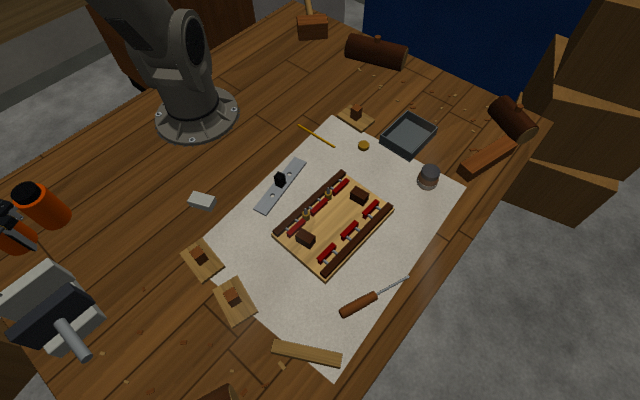

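Top picture: two offcuts (283,178 and 362,189), three blanks (454,200; 450,261; 174,266), keeper at 324,266, tray 164,192 and jar 207,134. I'll zoom in for precise edges.

Run:
```python
from h import *
f=cv2.imread('pics/top0.png')
cv2.imwrite('pics/c1.png',cv2.resize(f[130:290,255:395],None,fx=5,fy=3.75*1,interpolation=cv2.INTER_CUBIC))
a=[f[170:295,420:480],f[235:300,150:210],f[160:225,120:205]]
o=np.zeros((600,800,3),np.uint8)
o[:600,:288]=cv2.resize(a[0],(288,600),interpolation=cv2.INTER_CUBIC)
o[:312,300:588]=cv2.resize(a[1],(288,312),interpolation=cv2.INTER_CUBIC)
o[320:580,300:640]=cv2.resize(a[2],(340,260),interpolation=cv2.INTER_CUBIC)
cv2.imwrite('pics/c2.png',o)
```

```text
(no output)
```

View pics/c1.png

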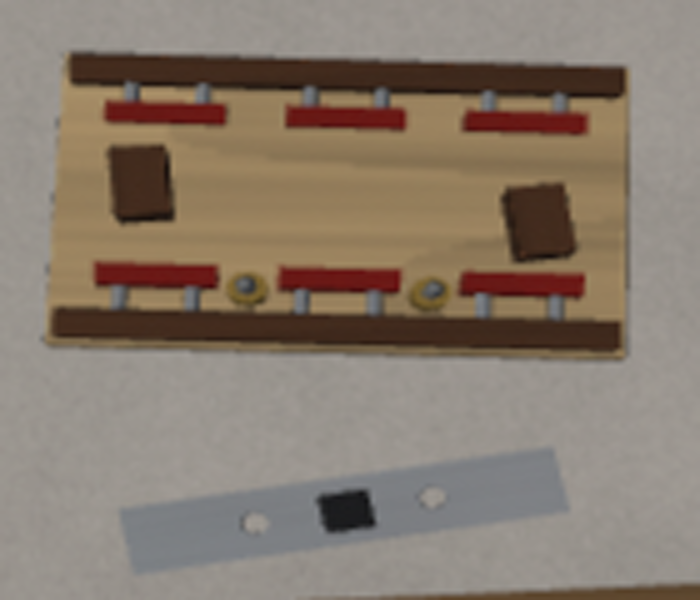

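View pics/c2.png

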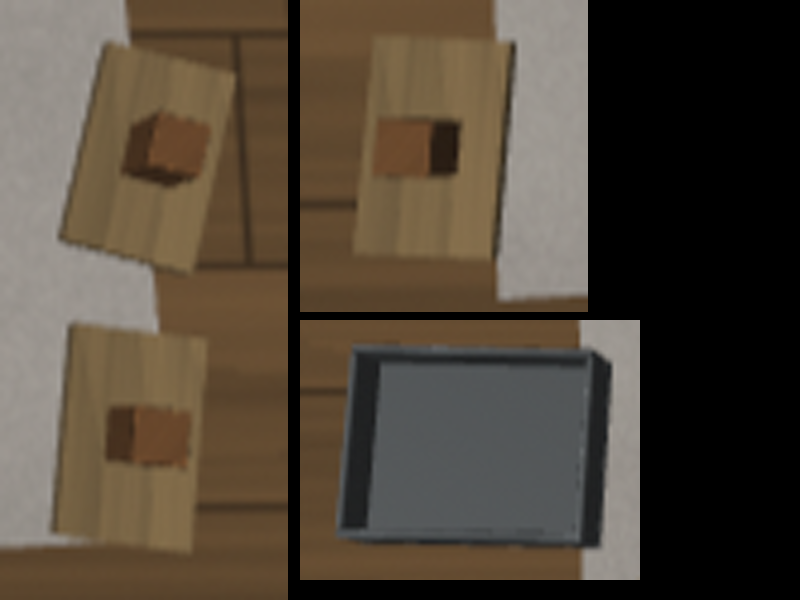

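```bash
cat > fit.py <<'E'
from h import *
from scipy.optimize import least_squares
def fit(name,pts,model,x0):
    # pts px in full image; model (n,3) local, z world
    pts=np.array(pts,float); m=np.array(model)
    def X(p):
        c,s=np.cos(p[2]),np.sin(p[2]); return np.c_[p[0]+c*m[:,0]-s*m[:,1],p[1]+s*m[:,0]+c*m[:,1],m[:,2]]
    r=least_squares(lambda p:(np.array([proj('top',x) for x in X(p)])-pts).ravel(),x0,loss='soft_l1')
    print(name,r.x.round(4).tolist(),'yaw deg',round(np.degrees(r.x[2]),2),'rms px',round(np.sqrt((r.fun**2).mean()),2)); return r.x
def box(hx,hy,z): return [(hx,hy,z),(hx,-hy,z),(-hx,-hy,z),(-hx,hy,z)] # TL,TR,BR,BL
E
python3 - <<'E'
from fit import *
def c1(L): return [((x+.5)/5-.5+255,(y+.5)/3.75-.5+130) for x,y in L]
def c2(L,ox,oy,X,Y,s): return [((x-X+.5)/s-.5+ox,(y-Y+.5)/s-.5+oy) for x,y in L]
P=[(48,345),(624,356),(246,284),(434,290),(96,263),(218,268),(280,268),(401,273),(461,273),(584,276),(108,101),(228,107),(290,106),(407,112),(465,112),(587,117)]
M=[(-.1,.145,.02),(-.1,-.145,.02),(-.062,.045,.07),(-.062,-.045,.07)]
for x in(-.047,.061):
    for y in(.09,0,-.09): M+=[(x,y+.03,.043),(x,y-.03,.043)]
fit('holder',c1(P),M,[.627,-.026,0])
fit('keeper',c1([(120,508),(553,447),(569,510),(137,574),(255,523),(432,497),(318,492),(368,488),(375,527),(322,531)]),box(.022,.11,.008)+[(0,.045,.008),(0,-.045,.008)]+box(.012,.012,.052),[.427,-.03,.1])
fit('off3',c1([(108,148),(165,146),(171,217),(115,222)]),box(.023,.014,.054),[.62,.06,0])
fit('off1',c1([(503,187),(563,184),(575,258),(514,261)]),box(.023,.014,.054),[.61,-.12,0])
bm=box(.055,.035,.012)+box(.014,.014,.056)
fit('A',c2([(105,42),(236,72),(192,272),(60,240),(156,113),(210,125),(200,178),(148,165)],420,170,0,0,4.8),bm,[.58,-.34,0])
fit('B',c2([(70,323),(207,339),(191,552),(52,533),(134,407),(188,408),(190,466),(134,464)],420,170,0,0,4.8),bm,[.45,-.34,0])
fit('C',c2([(372,36),(513,42),(497,258),(353,255),(376,118),(430,120),(430,178),(372,174)],150,235,300,0,4.8),bm,[.45,.34,0])
fit('tray',c2([(353,346),(592,350),(582,545),(338,538)],120,160,300,320,4),box(.06,.075,.04),[.61,.37,0])
print(find('top','pin1'))
E
```

```text
holder [0.6297, -0.0301, -0.0402] yaw deg -2.3 rms px 0.4
keeper [0.4277, -0.03, 0.1801] yaw deg 10.32 rms px 0.4
off3 [0.6384, 0.0696, 0.0748] yaw deg 4.29 rms px 0.35
off1 [0.6119, -0.1249, 0.0872] yaw deg 5.0 rms px 0.51
A [0.5843, -0.3541, -0.2578] yaw deg -14.77 rms px 0.29
B [0.4381, -0.3372, -0.1237] yaw deg -7.09 rms px 0.49
C [0.4307, 0.3294, -0.0355] yaw deg -2.03 rms px 0.38
tray [0.6118, 0.3673, -0.0228] yaw deg -1.31 rms px 0.47
[(0.88, [0.6287, -0.0263, 0.0204]), (0.67, [0.5766, -0.031, 0.0431])]
```

Fits are good to about 1 px: two offcuts, three blanks and the keeper. I'm starting the moves toward offcut 1.

>>> move_arm([
  {"delta_pos": [0.28, -0.17, 0], "rot": [0, 0, 0], "fingers": 1},
  {"delta_pos": [0.28, -0.17, 0], "rot": [0, 0, 0], "fingers": 1},
  {"delta_pos": [0.28, -0.17, 0], "rot": [0, 0, 0], "fingers": 1},
  {"delta_pos": [0.28, -0.17, 0], "rot": [0, 0, 0], "fingers": 1},
  {"delta_pos": [0.28, -0.17, 0], "rot": [0, 0, 0], "fingers": 1},
  {"delta_pos": [0.28, -0.17, 0], "rot": [0, 0, 0], "fingers": 1},
  {"delta_pos": [0.28, -0.17, 0], "rot": [0, 0, 0], "fingers": 1},
  {"delta_pos": [0.28, -0.17, 0], "rot": [0, 0, 0], "fingers": 1},
  {"delta_pos": [0.28, -0.17, 0], "rot": [0, 0, 0], "fingers": 1},
  {"delta_pos": [0.28, -0.17, 0], "rot": [0, 0, 0], "fingers": 1},
  {"delta_pos": [0.28, -0.17, 0], "rot": [0, 0, 0], "fingers": 1},
  {"delta_pos": [0.28, -0.17, 0], "rot": [0, 0, 0], "fingers": 1},
], force=30)

```text
t: 1.95
tool_pos: [0.6131, -0.1225, 0.2058]
ee_rot: [0.0, 0.977, 0.214, 0.0]
force: [1.2, -0.7, -0.9]
finger_gap: 0.0942
grip_force: 0.0
```

>>> move_arm([
  {"delta_pos": [0, 0, 0], "rot": [0, 0, 0.0365], "fingers": 1},
  {"delta_pos": [0, 0, 0], "rot": [0, 0, 0.0365], "fingers": 1},
  {"delta_pos": [0, 0, 0], "rot": [0, 0, 0.0365], "fingers": 1},
  {"delta_pos": [0, 0, 0], "rot": [0, 0, 0], "fingers": 1},
])

```text
t: 2.35
tool_pos: [0.6122, -0.1241, 0.2055]
ee_rot: [0.0, 0.999, 0.043, -0.0]
force: [0.6, 0.2, 0.1]
finger_gap: 0.0939
grip_force: 0.0
```

```bash
cat >> h.py <<'E'
def go(x,y,z,phi,s=None,ty=0):
    """turn first (rotvec in tool, shares of 180deg), then shift in tool axes as they stand after the turn (shares of .15).
    phi: world yaw of tool x, deg; ty: extra tilt about tool y (deg)"""
    s=s or st(); Rc=q2R(s['ee_rot']); p=np.array(s['tool_pos'])
    a=np.radians(phi); Rt=np.array([[np.cos(a),np.sin(a),0],[np.sin(a),-np.cos(a),0],[0,0,-1]])@R.from_euler('y',ty,degrees=True).as_matrix()
    rv=R.from_matrix(Rc.T@Rt).as_rotvec()/np.pi; d=np.array([x,y,z])-p
    print('turn',rv.round(4).tolist(),'rows',np.linalg.norm(rv)/.0477,'| then shift',(Rt.T@d/.15).round(4).tolist(),'| or shift first',(Rc.T@d/.15).round(4).tolist(),'rows',np.linalg.norm(d)/.05)
    print('yaw now',np.degrees(np.arctan2(Rc[1,0],Rc[0,0])).round(2))
E
python3 -c "
from h import *
go(.612,-.125,.025,5)"
```

```text
{'t': 2.35, 'joint_pos': [0.1835, 0.348, -0.1104, 1.7168, 0.0428, 1.0791, -1.4255], 'tool_pos': [0.6122, -0.1241, 0.2055], 'ee_rot': [0.0001, 0.9991, 0.0429, -0.0], 'force': [0.6131, 0.2053, 0.0617], 'finger_gap': 0.0939, 'grip_force': 0.0}
turn [0.0, 0.0, -0.0005] rows 0.009812288007028288 | then shift [-0.0019, 0.006, 1.2032] | or shift first [-0.0018, 0.0059, 1.2032] rows 3.6096679066458304
yaw now 4.92
```

>>> move_arm([
  {"delta_pos": [0, 0, 0.3], "rot": [0, 0, 0], "fingers": 1},
  {"delta_pos": [0, 0, 0.3], "rot": [0, 0, 0], "fingers": 1},
  {"delta_pos": [0, 0, 0.3], "rot": [0, 0, 0], "fingers": 1},
  {"delta_pos": [0, 0.006, 0.2], "rot": [0, 0, 0], "fingers": 1},
  {"delta_pos": [0, 0, 0.1], "rot": [0, 0, 0], "fingers": 1},
  {"delta_pos": [0, 0, 0], "rot": [0, 0, 0], "fingers": -1},
  {"delta_pos": [0, 0, 0], "rot": [0, 0, 0], "fingers": -1},
  {"delta_pos": [0, 0, 0], "rot": [0, 0, 0], "fingers": -1},
  {"delta_pos": [0, 0, 0], "rot": [0, 0, 0], "fingers": -1},
  {"delta_pos": [0, 0, 0], "rot": [0, 0, 0], "fingers": -1},
  {"delta_pos": [0, 0, 0], "rot": [0, 0, 0], "fingers": -1},
  {"delta_pos": [0, 0, 0], "rot": [0, 0, 0], "fingers": -1},
])

```text
t: 3.55
tool_pos: [0.6124, -0.1251, 0.0258]
ee_rot: [0.0, 0.999, 0.044, 0.0]
force: [0.2, -0.7, 0.1]
finger_gap: 0.0416
grip_force: 0.0
```

>>> move_arm([
  {"delta_pos": [0, 0, -0.1], "rot": [0, 0, 0], "fingers": -1},
  {"delta_pos": [0, 0, -0.3], "rot": [0, 0, 0], "fingers": -1},
  {"delta_pos": [0, 0, -0.3], "rot": [0, 0, 0], "fingers": -1},
])

```text
t: 3.85
tool_pos: [0.6116, -0.1249, 0.1322]
ee_rot: [-0.0, 0.999, 0.044, -0.001]
force: [0.7, -0.1, -0.9]
finger_gap: 0.0173
grip_force: 0.0
```

```bash
python3 -c "
from h import *
go(.612,.40,.13,5)"
```

```text
{'t': 3.85, 'joint_pos': [0.1849, 0.4201, -0.1114, 1.7847, 0.0558, 0.9414, -1.4327], 'tool_pos': [0.6116, -0.1249, 0.1322], 'ee_rot': [-0.0002, 0.999, 0.0439, -0.0007], 'force': [0.6756, -0.1198, -0.883], 'finger_gap': 0.0173, 'grip_force': 0.0}
turn [-0.0002, 0.0005, 0.0002] rows 0.011109316034289735 | then shift [0.3077, -3.486, 0.0144] | or shift first [0.3099, -3.4858, 0.0157] rows 10.498864746863502
yaw now 5.04
```

Fingers move at about 75 mm/s, so the lift came before they had closed. I'll repeat it with a pre-set opening.

>>> move_arm([
  {"delta_pos": [0, 0, 0], "rot": [0, 0, 0], "fingers": 0.4},
  {"delta_pos": [0, 0, 0], "rot": [0, 0, 0], "fingers": 0.4},
  {"delta_pos": [0, 0, 0], "rot": [0, 0, 0], "fingers": 0.4},
  {"delta_pos": [0, 0, 0], "rot": [0, 0, 0], "fingers": 0.4},
  {"delta_pos": [0, 0, 0], "rot": [0, 0, 0], "fingers": 0.4},
  {"delta_pos": [0, 0, 0], "rot": [0, 0, 0], "fingers": 0.4},
  {"delta_pos": [0, 0, 0], "rot": [0, 0, 0], "fingers": 0.4},
  {"delta_pos": [0, 0, 0.3], "rot": [0, 0, 0], "fingers": 0.4},
  {"delta_pos": [0, 0, 0.3], "rot": [0, 0, 0], "fingers": 0.4},
  {"delta_pos": [0, 0, 0.11], "rot": [0, 0, 0], "fingers": 0.4},
  {"delta_pos": [0, 0, 0], "rot": [0, 0, 0], "fingers": 0.4},
])

```text
t: 4.95
tool_pos: [0.6112, -0.1249, 0.0225]
ee_rot: [-0.0, 0.999, 0.044, -0.002]
force: [0.2, 0.1, 0.0]
finger_gap: 0.066
grip_force: 0.0
```

>>> move_arm([
  {"delta_pos": [0, 0, 0], "rot": [0, 0, 0], "fingers": -1},
  {"delta_pos": [0, 0, 0], "rot": [0, 0, 0], "fingers": -1},
  {"delta_pos": [0, 0, 0], "rot": [0, 0, 0], "fingers": -1},
  {"delta_pos": [0, 0, 0], "rot": [0, 0, 0], "fingers": -1},
  {"delta_pos": [0, 0, 0], "rot": [0, 0, 0], "fingers": -1},
  {"delta_pos": [0, 0, 0], "rot": [0, 0, 0], "fingers": -1},
  {"delta_pos": [0, 0, 0], "rot": [0, 0, 0], "fingers": -1},
  {"delta_pos": [0, 0, 0], "rot": [0, 0, 0], "fingers": -1},
])

```text
t: 5.75
tool_pos: [0.6124, -0.1251, 0.0243]
ee_rot: [0.0, 0.999, 0.044, 0.0]
force: [-0.6, -0.1, 5.8]
finger_gap: 0.0276
grip_force: 29.9
```

>>> move_arm([
  {"delta_pos": [0, 0, -0.1], "rot": [0, 0, 0], "fingers": -1},
  {"delta_pos": [0, 0, -0.3], "rot": [0, 0, 0], "fingers": -1},
  {"delta_pos": [0, 0, -0.3], "rot": [0, 0, 0], "fingers": -1},
  {"delta_pos": [0, 0, 0], "rot": [0, 0, 0], "fingers": -1},
])

```text
t: 6.15
tool_pos: [0.6155, -0.1256, 0.136]
ee_rot: [0.001, 0.999, 0.044, 0.004]
force: [0.4, 0.7, -1.0]
finger_gap: 0.0279
grip_force: 29.9
```

>>> move_arm([
  {"delta_pos": [0.027, -0.315, 0], "rot": [0, 0, 0], "fingers": -1},
  {"delta_pos": [0.027, -0.315, 0], "rot": [0, 0, 0], "fingers": -1},
  {"delta_pos": [0.027, -0.315, 0], "rot": [0, 0, 0], "fingers": -1},
  {"delta_pos": [0.027, -0.315, 0], "rot": [0, 0, 0], "fingers": -1},
  {"delta_pos": [0.027, -0.315, 0], "rot": [0, 0, 0], "fingers": -1},
  {"delta_pos": [0.027, -0.315, 0], "rot": [0, 0, 0], "fingers": -1},
  {"delta_pos": [0.027, -0.315, 0], "rot": [0, 0, 0], "fingers": -1},
  {"delta_pos": [0.027, -0.315, 0], "rot": [0, 0, 0], "fingers": -1},
  {"delta_pos": [0.027, -0.315, 0], "rot": [0, 0, 0], "fingers": -1},
  {"delta_pos": [0.027, -0.315, 0], "rot": [0, 0, 0], "fingers": -1},
  {"delta_pos": [0.027, -0.315, 0], "rot": [0, 0, 0], "fingers": -1},
])

```text
t: 7.25
tool_pos: [0.6109, 0.3984, 0.1296]
ee_rot: [-0.0, 0.999, 0.044, 0.0]
force: [1.2, 0.5, 0.4]
finger_gap: 0.028
grip_force: 29.9
```

>>> move_arm([
  {"delta_pos": [0, 0, 0.2], "rot": [0, 0, 0], "fingers": -1},
  {"delta_pos": [0, 0, 0.3], "rot": [0, 0, 0], "fingers": -1},
  {"delta_pos": [0, 0, 0.18], "rot": [0, 0, 0], "fingers": -1},
  {"delta_pos": [0, 0, 0], "rot": [0, 0, 0], "fingers": 0},
  {"delta_pos": [0, 0, 0], "rot": [0, 0, 0], "fingers": 0},
  {"delta_pos": [0, 0, 0], "rot": [0, 0, 0], "fingers": 0},
  {"delta_pos": [0, 0, -0.2], "rot": [0, 0, 0], "fingers": 0},
  {"delta_pos": [0, 0, -0.3], "rot": [0, 0, 0], "fingers": 0.4},
  {"delta_pos": [0, 0, -0.2], "rot": [0, 0, 0], "fingers": 0.4},
  {"delta_pos": [0, 0, 0], "rot": [0, 0, 0], "fingers": 0.4},
])

```text
t: 8.25
tool_pos: [0.6138, 0.3985, 0.1398]
ee_rot: [-0.003, 0.999, 0.044, 0.004]
force: [0.6, -0.3, 0.6]
finger_gap: 0.0648
grip_force: 0.0
```

```bash
python3 -c "
from h import *
go(.6384,.0696,.135,4.3)"
```

```text
{'t': 8.25, 'joint_pos': [-0.5199, 0.5758, -0.2125, 1.5164, 0.1334, 1.0535, -2.2475], 'tool_pos': [0.6138, 0.3985, 0.1398], 'ee_rot': [-0.0028, 0.999, 0.0436, 0.0042], 'force': [0.6041, -0.2957, 0.5896], 'finger_gap': 0.0648, 'grip_force': 0.0}
turn [-0.0017, -0.0028, 0.0039] rows 0.10612544203470767 | then shift [-0.0011, 2.1985, 0.0321] | or shift first [-0.0282, 2.1985, 0.0204] rows 6.596228626116487
yaw now 5.0
```

>>> move_arm([
  {"delta_pos": [-0.002, 0.314, 0], "rot": [0, 0, 0], "fingers": 0.4},
  {"delta_pos": [-0.002, 0.314, 0], "rot": [0, 0, 0], "fingers": 0.4},
  {"delta_pos": [-0.002, 0.314, 0], "rot": [0, 0, 0], "fingers": 0.4},
  {"delta_pos": [-0.002, 0.314, 0], "rot": [0, 0, 0], "fingers": 0.4},
  {"delta_pos": [-0.002, 0.314, 0], "rot": [0, 0, 0], "fingers": 0.4},
  {"delta_pos": [-0.002, 0.314, 0], "rot": [0, 0, 0], "fingers": 0.4},
  {"delta_pos": [-0.002, 0.314, 0], "rot": [0, 0, 0], "fingers": 0.4},
  {"delta_pos": [0, 0, 0.1], "rot": [0, 0, 0.003], "fingers": 0.4},
  {"delta_pos": [0, 0, 0.3], "rot": [0, 0, 0], "fingers": 0.4},
])

```text
t: 9.15
tool_pos: [0.6417, 0.0664, 0.0766]
ee_rot: [-0.0, 0.999, 0.037, 0.005]
force: [2.2, 1.4, -0.5]
finger_gap: 0.0655
grip_force: 0.0
```

```bash
python3 -c "
from h import *
go(.6384,.0696,.026,4.3)"
```

```text
{'t': 9.15, 'joint_pos': [-0.082, 0.5112, -0.1607, 1.7808, 0.1059, 0.8484, -1.7885], 'tool_pos': [0.6417, 0.0664, 0.0766], 'ee_rot': [-0.0004, 0.9993, 0.0371, 0.0047], 'force': [2.2015, 1.415, -0.461], 'finger_gap': 0.0655, 'grip_force': 0.0}
turn [-0.0001, -0.003, -0.0003] rows 0.06354358728620235 | then shift [-0.0207, -0.0231, 0.337] | or shift first [-0.0239, -0.023, 0.3368] rows 1.0154080860751795
yaw now 4.25
```

>>> move_arm([
  {"delta_pos": [0, 0, 0.2], "rot": [0, 0, 0], "fingers": 0.4},
  {"delta_pos": [0, 0, 0.12], "rot": [0, 0, 0], "fingers": 0.4},
  {"delta_pos": [0, 0, 0], "rot": [0, 0, 0], "fingers": 0.4},
  {"delta_pos": [0, 0, 0], "rot": [0, 0, 0], "fingers": -1},
  {"delta_pos": [0, 0, 0], "rot": [0, 0, 0], "fingers": -1},
  {"delta_pos": [0, 0, 0], "rot": [0, 0, 0], "fingers": -1},
  {"delta_pos": [0, 0, 0], "rot": [0, 0, 0], "fingers": -1},
  {"delta_pos": [0, 0, 0], "rot": [0, 0, 0], "fingers": -1},
  {"delta_pos": [0, 0, 0], "rot": [0, 0, 0], "fingers": -1},
  {"delta_pos": [0, 0, 0], "rot": [0, 0, 0], "fingers": -1},
  {"delta_pos": [0, 0, 0], "rot": [0, 0, 0], "fingers": -1},
])

```text
t: 10.25
tool_pos: [0.6381, 0.068, 0.0245]
ee_rot: [-0.0, 0.999, 0.039, 0.0]
force: [-1.2, 0.0, 7.2]
finger_gap: 0.0278
grip_force: 30.0
```

>>> move_arm([
  {"delta_pos": [0, 0, -0.1], "rot": [0, 0, 0], "fingers": -1},
  {"delta_pos": [0, 0, -0.3], "rot": [0, 0, 0], "fingers": -1},
  {"delta_pos": [0, 0, -0.3], "rot": [0, 0, 0], "fingers": -1},
  {"delta_pos": [0, 0, 0], "rot": [0, 0, 0], "fingers": -1},
  {"delta_pos": [0, 0, 0], "rot": [0, 0, 0], "fingers": -1},
])

```text
t: 10.75
tool_pos: [0.6386, 0.068, 0.1309]
ee_rot: [-0.0, 0.999, 0.039, 0.001]
force: [0.3, 0.5, -1.1]
finger_gap: 0.0277
grip_force: 30.0
```

```bash
python3 -c "
from h import *
go(.612,.34,.135,4.3)"
```

```text
{'t': 10.75, 'joint_pos': [-0.0784, 0.4488, -0.1683, 1.7442, 0.0895, 0.9533, -1.7747], 'tool_pos': [0.6386, 0.068, 0.1309], 'ee_rot': [-0.0002, 0.9992, 0.039, 0.0014], 'force': [0.3351, 0.5268, -1.0597], 'finger_gap': 0.0277, 'grip_force': 29.9999}
turn [-0.0001, -0.0009, 0.001] rows 0.027665637492773246 | then shift [-0.0406, -1.8217, -0.0271] | or shift first [-0.0349, -1.8218, -0.0268] rows 5.467017928167191
yaw now 4.48
```

>>> move_arm([
  {"delta_pos": [-0.006, -0.304, 0], "rot": [0, 0, 0], "fingers": -1},
  {"delta_pos": [-0.006, -0.304, 0], "rot": [0, 0, 0], "fingers": -1},
  {"delta_pos": [-0.006, -0.304, 0], "rot": [0, 0, 0], "fingers": -1},
  {"delta_pos": [-0.006, -0.304, 0], "rot": [0, 0, 0], "fingers": -1},
  {"delta_pos": [-0.006, -0.304, 0], "rot": [0, 0, 0], "fingers": -1},
  {"delta_pos": [-0.006, -0.304, 0], "rot": [0, 0, 0], "fingers": -1},
  {"delta_pos": [0, 0, 0.15], "rot": [0, 0, 0], "fingers": -1},
  {"delta_pos": [0, 0, 0.3], "rot": [0, 0, 0], "fingers": -1},
  {"delta_pos": [0, 0, 0.19], "rot": [0, 0, 0], "fingers": -1},
  {"delta_pos": [0, 0, 0], "rot": [0, 0, 0], "fingers": -0.1},
  {"delta_pos": [0, 0, 0], "rot": [0, 0, 0], "fingers": -0.1},
  {"delta_pos": [0, 0, 0], "rot": [0, 0, 0], "fingers": -0.1},
])

```text
t: 11.95
tool_pos: [0.6119, 0.3408, 0.0347]
ee_rot: [-0.001, 0.999, 0.039, 0.001]
force: [-0.8, 0.4, 0.0]
finger_gap: 0.0417
grip_force: 0.0
```

>>> move_arm([
  {"delta_pos": [0, 0, -0.2], "rot": [0, 0, 0], "fingers": -0.1},
  {"delta_pos": [0, 0, -0.3], "rot": [0, 0, 0], "fingers": 0.4},
  {"delta_pos": [0, 0, -0.3], "rot": [0, 0, -0.0464], "fingers": 0.4},
  {"delta_pos": [0, 0, 0], "rot": [0, 0, -0.0464], "fingers": 0.4},
  {"delta_pos": [0, 0, 0], "rot": [0, 0, -0.0464], "fingers": 0.4},
  {"delta_pos": [0, 0, 0], "rot": [0, 0, -0.0464], "fingers": 0.4},
  {"delta_pos": [0, 0, 0], "rot": [0, 0, -0.0464], "fingers": 0.4},
  {"delta_pos": [0, 0, 0], "rot": [0, 0, -0.0464], "fingers": 0.4},
  {"delta_pos": [0, 0, 0], "rot": [0, 0, -0.0464], "fingers": 0.4},
  {"delta_pos": [0, 0, 0], "rot": [0, 0, -0.0464], "fingers": 0.4},
  {"delta_pos": [0, 0, 0], "rot": [0, 0, -0.0464], "fingers": 0.4},
  {"delta_pos": [0, 0, 0], "rot": [0, 0, -0.0464], "fingers": 0.4},
])

```text
t: 13.15
tool_pos: [0.6118, 0.3404, 0.1553]
ee_rot: [0.001, 0.717, 0.697, 0.001]
force: [-0.0, 0.3, -0.9]
finger_gap: 0.0658
grip_force: 0.0
```

```bash
python3 -c "
from h import *
snap('top','t2')
print(find('top','offcut1_mid'),find('top','blank1_stem'))
go(.4307,.3294,.13,88)"
```

```text
[(0.59, [0.6282, -0.0256, 0.0261]), (0.56, [0.6224, 0.3794, 0.0322])] [(0.77, [0.5805, -0.3437, 0.0111]), (0.75, [0.6296, -0.0284, 0.0201]), (0.38, [0.5737, -0.1169, 0.0451])]
{'t': 13.3, 'joint_pos': [-0.2292, 0.562, -0.5344, 1.5639, 0.31, 1.0991, -0.8759], 'tool_pos': [0.6117, 0.3402, 0.1546], 'ee_rot': [0.0003, 0.7206, 0.6934, 0.0009], 'force': [-0.0919, -0.1593, 0.0815], 'finger_gap': 0.0662, 'grip_force': 0.0}
turn [0.0005, -0.0003, -0.0011] rows 0.02708145870208634 | then shift [-0.1139, -1.2034, 0.1642] | or shift first [-0.1183, -1.2032, 0.1621] rows 3.6595719193797884
yaw now 87.8
```

View pics/t2.png

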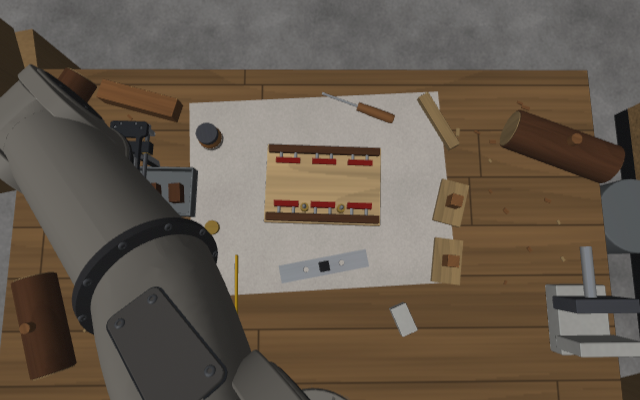

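Both offcuts are in the tray (156,192 and 177,192) and the holder is clear. On to blank C, closing along its x.

>>> move_arm([
  {"delta_pos": [-0.0295, -0.301, 0.04], "rot": [0, 0, 0], "fingers": 0.4},
  {"delta_pos": [-0.0295, -0.301, 0.04], "rot": [0, 0, 0], "fingers": 0.4},
  {"delta_pos": [-0.0295, -0.301, 0.04], "rot": [0, 0, 0], "fingers": 0.4},
  {"delta_pos": [-0.0295, -0.301, 0.04], "rot": [0, 0, 0], "fingers": 0.4},
  {"delta_pos": [0, 0, 0], "rot": [0, 0, 0], "fingers": 0.4},
  {"delta_pos": [0, 0, 0], "rot": [0, 0, 0], "fingers": 0.4},
  {"delta_pos": [0, 0, 0.2], "rot": [0, 0, 0], "fingers": 0.4},
  {"delta_pos": [0, 0, 0.1], "rot": [0, 0, 0], "fingers": 0.4},
  {"delta_pos": [0, 0, 0], "rot": [0, 0, 0], "fingers": 0.4},
], force=60)

```text
t: 14.2
tool_pos: [0.4298, 0.3281, 0.0823]
ee_rot: [-0.0, 0.72, 0.694, -0.001]
force: [0.8, -0.5, 1.0]
finger_gap: 0.0657
grip_force: 0.0
```

```bash
python3 -c "
from h import *
go(.4307,.3294,.02,88)"
```

```text
{'t': 14.2, 'joint_pos': [-0.2926, 0.4184, -0.5831, 1.9857, 0.3076, 0.8275, -1.0844], 'tool_pos': [0.4298, 0.3281, 0.0823], 'ee_rot': [-0.0003, 0.7201, 0.6939, -0.0015], 'force': [0.78, -0.534, 0.9882], 'finger_gap': 0.0657, 'grip_force': 0.0}
turn [-0.0008, 0.0005, -0.0007] rows 0.024167084660623468 | then shift [0.0089, 0.0057, 0.4155] | or shift first [0.0096, 0.0068, 0.4155] rows 1.2469130928723724
yaw now 87.88
```

>>> move_arm([
  {"delta_pos": [0.009, 0.006, 0.25], "rot": [0, 0, 0], "fingers": 0.4},
  {"delta_pos": [0, 0, 0.16], "rot": [0, 0, 0], "fingers": 0.4},
  {"delta_pos": [0, 0, 0], "rot": [0, 0, 0], "fingers": -1},
  {"delta_pos": [0, 0, 0], "rot": [0, 0, 0], "fingers": -1},
  {"delta_pos": [0, 0, 0], "rot": [0, 0, 0], "fingers": -1},
  {"delta_pos": [0, 0, 0], "rot": [0, 0, 0], "fingers": -1},
  {"delta_pos": [0, 0, 0], "rot": [0, 0, 0], "fingers": -1},
  {"delta_pos": [0, 0, 0], "rot": [0, 0, 0], "fingers": -1},
  {"delta_pos": [0, 0, 0], "rot": [0, 0, 0], "fingers": -1},
  {"delta_pos": [0, 0, 0], "rot": [0, 0, 0], "fingers": -1},
])

```text
t: 15.2
tool_pos: [0.4315, 0.3305, 0.0234]
ee_rot: [0.0, 0.719, 0.695, 0.001]
force: [-1.5, -1.9, 9.8]
finger_gap: 0.0273
grip_force: 60.0
```

>>> move_arm([
  {"delta_pos": [0, 0, 0], "rot": [0, 0, 0], "fingers": -1},
])

```text
t: 15.3
tool_pos: [0.4315, 0.3305, 0.0235]
ee_rot: [0.0, 0.719, 0.695, 0.001]
force: [-0.8, -1.2, 9.7]
finger_gap: 0.0279
grip_force: 60.0
```

Add to h.py:
```python
H=np.array([.6297,-.0301]); HY=-.0402
ex=np.array([np.cos(HY),np.sin(HY)]); ey=np.array([-np.sin(HY),np.cos(HY)])
def goR(p,Rt,s=None):
    s=s or arm.read_state(); Rc=q2R(s['ee_rot']); d=np.array(p)-s['tool_pos']
    rv=R.from_matrix(Rc.T@Rt).as_rotvec()/np.pi
    print('  turn',rv.round(4).tolist(),'| then shift',(Rt.T@d/.15).round(4).tolist(),'| or shift first',(Rc.T@d/.15).round(4).tolist(), 'world',d.round(4).tolist())
def down(phi,tilt=0): # tilt about tool x, deg
    a=np.radians(phi); return np.array([[np.cos(a),np.sin(a),0],[np.sin(a),-np.cos(a),0],[0,0,-1]])@R.from_euler('x',tilt,degrees=True).as_matrix()
def ins(bay,xf,h,th,zt,off=0):
    """mm, deg: far bottom corner at xf (local x), h above deck. TCP target. phi=90+yaw"""
    t=np.radians(th); lx=xf-55*np.cos(t)+zt*np.sin(t); lz=20+h+55*np.sin(t)+zt*np.cos(t)
    c=H+ex*lx/1000+ey*((bay-2)*.09+off)
    print('ins',bay,xf,h,th,'->',c.round(4),round(lz,1)); return np.r_[c,lz/1000],down(90+np.degrees(HY),th)
def loc(bay): # tool pose in holder frame, mm
    s=arm.read_state(); d=np.array(s['tool_pos'][:2])-H-ey*(bay-2)*.09; Rc=q2R(s['ee_rot'])
    print('local mm',np.round([1000*d@ex,1000*d@ey,1000*s['tool_pos'][2]-20],1),'force',np.round(s['force'],1),'gap',round(s['finger_gap'],4),'tiltdeg',np.round(np.degrees([np.arcsin(Rc[:2,2]@ex),np.arcsin(Rc[:2,2]@ey)]),2),'t',s['t'])
def rel(bay,xf,h,th,zt,prev): # relative increments between ideal poses
    p0,R0=ins(bay,*prev,zt); p1,R1=ins(bay,xf,h,th,zt)
    print('  rel turn',(R.from_matrix(R0.T@R1).as_rotvec()/np.pi).round(4).tolist(),'shift in old',(R0.T@(p1-p0)/.15).round(4).tolist(),'in new',(R1.T@(p1-p0)/.15).round(4).tolist())
```

```text
(no output)
```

>>> move_arm([
  {"delta_pos": [0, 0, -0.1], "rot": [0, 0, 0], "fingers": -1},
  {"delta_pos": [0, 0, -0.3], "rot": [0, 0, 0], "fingers": -1},
  {"delta_pos": [0, 0, -0.3], "rot": [0, 0, 0], "fingers": -1},
  {"delta_pos": [0, 0, -0.2], "rot": [0, 0, 0], "fingers": -1},
  {"delta_pos": [0, 0, 0], "rot": [0, 0, 0], "fingers": -1},
  {"delta_pos": [0, 0, 0], "rot": [0, 0, 0], "fingers": -1},
])

```text
t: 15.9
tool_pos: [0.4311, 0.3301, 0.1585]
ee_rot: [0.0, 0.719, 0.695, 0.001]
force: [0.3, -0.4, -2.6]
finger_gap: 0.0275
grip_force: 60.0
```

```bash
python3 -c "
from h import *
st(); p,Rt=ins(3,38,60,15,22); goR(p,Rt)"
```

```text
{'t': 15.9, 'joint_pos': [-0.2468, 0.3221, -0.6273, 1.921, 0.2286, 0.9676, -1.0152], 'tool_pos': [0.4311, 0.3301, 0.1585], 'ee_rot': [0.0003, 0.7194, 0.6946, 0.0007], 'force': [0.2502, -0.3981, -2.5978], 'finger_gap': 0.0275, 'grip_force': 59.9556}
ins 3 38 60 15 -> [0.6239 0.0602] 115.5
  turn [0.0838, 0.0, 0.0017] | then shift [-1.7462, 1.3843, -0.0741] | or shift first [-1.7534, 1.3468, 0.2877] world [0.1928, -0.2699, -0.043]
```

>>> move_arm([
  {"delta_pos": [-0.2505, 0.1924, 0], "rot": [0, 0, 0], "fingers": -1},
  {"delta_pos": [-0.2505, 0.1924, 0], "rot": [0, 0, 0], "fingers": -1},
  {"delta_pos": [-0.2505, 0.1924, 0], "rot": [0, 0, 0], "fingers": -1},
  {"delta_pos": [-0.2505, 0.1924, 0], "rot": [0, 0, 0], "fingers": -1},
  {"delta_pos": [-0.2505, 0.1924, 0], "rot": [0, 0, 0], "fingers": -1},
  {"delta_pos": [-0.2505, 0.1924, 0], "rot": [0, 0, 0], "fingers": -1},
  {"delta_pos": [-0.2505, 0.1924, 0], "rot": [0, 0, 0], "fingers": -1},
  {"delta_pos": [0, 0, 0], "rot": [0.0419, 0, 0.0008], "fingers": -1},
  {"delta_pos": [0, 0, 0], "rot": [0.0419, 0, 0.0008], "fingers": -1},
  {"delta_pos": [0, 0, 0], "rot": [0, 0, 0], "fingers": -1},
  {"delta_pos": [0, 0, 0], "rot": [0, 0, 0], "fingers": -1},
  {"delta_pos": [0, 0, 0], "rot": [0, 0, 0], "fingers": -1},
])

```text
t: 17.1
tool_pos: [0.6229, 0.0607, 0.1571]
ee_rot: [-0.094, 0.714, 0.687, -0.091]
force: [-0.3, -0.0, -1.7]
finger_gap: 0.0278
grip_force: 60.0
```

```bash
python3 -c "
from h import *
snap('scene','s3'); f=cv2.imread('pics/s3.png'); cv2.imwrite('pics/s3c.png',cv2.resize(f[110:310,240:440],(600,600),interpolation=cv2.INTER_CUBIC))
st(); loc(3); p,Rt=ins(3,38,30,15,22); goR(p,Rt)
p,Rt=ins(3,38,2,15,22); goR(p,Rt)"
```

```text
{'t': 17.15, 'joint_pos': [0.1483, 0.5911, -0.4696, 1.5213, 0.1785, 1.3396, -0.3852], 'tool_pos': [0.623, 0.0607, 0.1577], 'ee_rot': [-0.0938, 0.7145, 0.6873, -0.0908], 'force': [-0.0853, -0.284, -0.7542], 'finger_gap': 0.0277, 'grip_force': 59.9557}
local mm [-10.3   0.5 137.7] force [-0.1 -0.3 -0.8] gap 0.0277 tiltdeg [-15.01  -0.07] t 17.15
ins 3 38 30 15 -> [0.6239 0.0602] 85.5
  turn [-0.0, 0.0004, 0.0004] | then shift [-0.0031, 0.1303, 0.4636] | or shift first [-0.0028, 0.1303, 0.4636] world [0.0009, -0.0005, -0.0722]
ins 3 38 2 15 -> [0.6239 0.0602] 57.5
  turn [-0.0, 0.0004, 0.0004] | then shift [-0.0031, 0.1786, 0.6439] | or shift first [-0.0026, 0.1787, 0.6439] world [0.0009, -0.0005, -0.1002]
```

View pics/s3c.png

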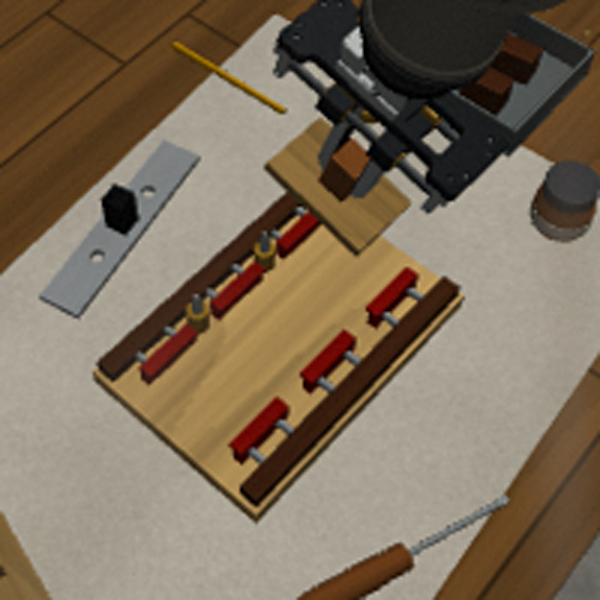

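The blank is held with its far end down above bay 3, and the arm is well clear of the jar. Lowering it.

>>> move_arm([
  {"delta_pos": [0, 0.06, 0.215], "rot": [0, 0, 0], "fingers": -1},
  {"delta_pos": [0, 0.06, 0.215], "rot": [0, 0, 0], "fingers": -1},
  {"delta_pos": [0, 0.05, 0.17], "rot": [0, 0, 0], "fingers": -1},
  {"delta_pos": [0, 0.005, 0.02], "rot": [0, 0, 0], "fingers": -1},
  {"delta_pos": [0, 0, 0], "rot": [0, 0, 0], "fingers": -1},
  {"delta_pos": [0, 0, 0], "rot": [0, 0, 0], "fingers": -1},
])

```text
t: 17.75
tool_pos: [0.6256, 0.0605, 0.0629]
ee_rot: [-0.094, 0.715, 0.687, -0.09]
force: [-0.6, 0.2, -1.3]
finger_gap: 0.0276
grip_force: 60.0
```

```bash
python3 -c "
from h import *
loc(3); p,Rt=ins(3,38,2,15,22); goR(p,Rt)
p,Rt=ins(3,64,2,15,22); goR(p,Rt)"
```

```text
local mm [-7.7  0.4 42.9] force [-0.6  0.2 -1.3] gap 0.0276 tiltdeg [-14.93  -0.03] t 17.75
ins 3 38 2 15 -> [0.6239 0.0602] 57.5
  turn [0.0004, 0.0001, 0.0002] | then shift [-0.0025, -0.0016, 0.0376] | or shift first [-0.0025, -0.0017, 0.0376] world [-0.0017, -0.0003, -0.0054]
ins 3 64 2 15 -> [0.6499 0.0592] 57.5
  turn [0.0004, 0.0001, 0.0002] | then shift [-0.0025, 0.1658, -0.0073] | or shift first [-0.0026, 0.1658, -0.0071] world [0.0243, -0.0013, -0.0054]
```

>>> move_arm([
  {"delta_pos": [0, 0.007, 0.025], "rot": [0, 0, 0], "fingers": -1},
  {"delta_pos": [0, 0, 0], "rot": [0, 0, 0], "fingers": -1},
  {"delta_pos": [0, 0, 0], "rot": [0, 0, 0], "fingers": -1},
])

```text
t: 18.05
tool_pos: [0.625, 0.0602, 0.0574]
ee_rot: [-0.094, 0.715, 0.687, -0.091]
force: [-0.4, 0.6, -2.2]
finger_gap: 0.0279
grip_force: 60.0
```

>>> move_arm([
  {"delta_pos": [0, 0.002, 0.01], "rot": [0, 0, 0], "fingers": -1},
  {"delta_pos": [0, 0, 0], "rot": [0, 0, 0], "fingers": -1},
  {"delta_pos": [0, 0, 0], "rot": [0, 0, 0], "fingers": -1},
])

```text
t: 18.35
tool_pos: [0.6251, 0.0603, 0.0569]
ee_rot: [-0.094, 0.715, 0.687, -0.091]
force: [-1.5, -1.7, 14.5]
finger_gap: 0.0277
grip_force: 60.0
```

```bash
python3 -c "
from h import *
loc(3); p,Rt=ins(3,64,2,15,22); goR(p,Rt)"
```

```text
local mm [-8.2  0.1 36.9] force [-1.5 -1.7 14.5] gap 0.0277 tiltdeg [-15.04  -0.04] t 18.35
ins 3 64 2 15 -> [0.6499 0.0592] 57.5
  turn [-0.0002, 0.0002, 0.0] | then shift [-0.0008, 0.1585, -0.0464] | or shift first [-0.0008, 0.1585, -0.0465] world [0.0247, -0.0011, 0.0006]
```

>>> move_arm([
  {"delta_pos": [0, -0.004, -0.016], "rot": [0, 0, 0], "fingers": -1},
  {"delta_pos": [0, 0.042, -0.0112], "rot": [0, 0, 0], "fingers": -1},
  {"delta_pos": [0, 0.042, -0.0112], "rot": [0, 0, 0], "fingers": -1},
  {"delta_pos": [0, 0, 0], "rot": [0, 0, 0], "fingers": -1},
])

```text
t: 18.75
tool_pos: [0.638, 0.0596, 0.0575]
ee_rot: [-0.095, 0.715, 0.687, -0.092]
force: [-4.7, 0.0, 0.5]
finger_gap: 0.0272
grip_force: 60.0
```

>>> move_arm([
  {"delta_pos": [0, 0.042, -0.0112], "rot": [0, 0, 0], "fingers": -1},
  {"delta_pos": [0, 0.042, -0.0112], "rot": [0, 0, 0], "fingers": -1},
  {"delta_pos": [0, 0, 0], "rot": [0, 0, 0], "fingers": -1},
  {"delta_pos": [0, 0, 0], "rot": [0, 0, 0], "fingers": -1},
])

```text
t: 19.15
tool_pos: [0.6489, 0.0592, 0.0573]
ee_rot: [-0.096, 0.714, 0.687, -0.093]
force: [-11.4, -0.4, 3.2]
finger_gap: 0.0277
grip_force: 60.0
```

```bash
python3 -c "
from h import *
loc(3); p,Rt=ins(3,64,1.5,15,23.5); goR(p,Rt)
rel(3,67,1.5,7.5,23.5,(65,1.5,15));rel(3,67.5,1,0,23.5,(67,1.5,7.5))"
```

```text
local mm [15.6  0.  37.3] force [-11.4  -0.4   3.2] gap 0.0277 tiltdeg [-15.34  -0.08] t 19.15
ins 3 64 1.5 15 -> [0.6503 0.0591] 58.4
  turn [-0.0019, 0.0004, 0.0002] | then shift [-0.0003, 0.0068, -0.0098] | or shift first [-0.0003, 0.0067, -0.0099] world [0.0014, -0.0001, 0.0012]
ins 3 65 1.5 15 -> [0.6513 0.0591] 58.4
ins 3 67 1.5 7.5 -> [0.6488 0.0592] 52.0
  rel turn [-0.0417, -0.0, 0.0] shift in old [-0.0, -0.0044, 0.0457] in new [-0.0, -0.0104, 0.0448]
ins 3 67 1.5 7.5 -> [0.6488 0.0592] 52.0
ins 3 67.5 1 0 -> [0.6458 0.0593] 44.5
  rel turn [-0.0417, -0.0, -0.0] shift in old [0.0, -0.0136, 0.0521] in new [0.0, -0.0203, 0.0499]
```

>>> move_arm([
  {"delta_pos": [0, 0.028, -0.012], "rot": [0, 0, 0], "fingers": -1},
  {"delta_pos": [0, -0.003, 0.023], "rot": [-0.0209, 0, 0], "fingers": -1},
  {"delta_pos": [0, -0.003, 0.023], "rot": [-0.0209, 0, 0], "fingers": -1},
  {"delta_pos": [0, 0, 0], "rot": [0, 0, 0], "fingers": -1},
  {"delta_pos": [0, 0, 0], "rot": [0, 0, 0], "fingers": -1},
])

```text
t: 19.65
tool_pos: [0.6493, 0.0592, 0.0509]
ee_rot: [-0.049, 0.719, 0.692, -0.049]
force: [-15.8, 1.2, 1.0]
finger_gap: 0.0274
grip_force: 60.0
```

```bash
python3 -c "
from h import *
loc(3); p,Rt=ins(3,67,1.5,7.5,23.5); goR(p,Rt)
p,Rt=ins(3,67.5,1,0,23.5); goR(p,Rt)"
```

```text
local mm [16.   0.  30.9] force [-15.8   1.2   1. ] gap 0.0274 tiltdeg [-7.93 -0.11] t 19.65
ins 3 67 1.5 7.5 -> [0.6488 0.0592] 52.0
  turn [-0.0024, 0.0006, 0.0004] | then shift [-0.0001, -0.0037, -0.0066] | or shift first [-0.0001, -0.0038, -0.0065] world [-0.0004, -0.0, 0.0011]
ins 3 67.5 1 0 -> [0.6458 0.0593] 44.5
  turn [-0.044, 0.0006, 0.0005] | then shift [-0.0001, -0.0231, 0.0429] | or shift first [-0.0, -0.0169, 0.0456] world [-0.0035, 0.0001, -0.0064]
```

>>> move_arm([
  {"delta_pos": [0, -0.008, 0.022], "rot": [-0.0218, 0, 0], "fingers": -1},
  {"delta_pos": [0, -0.01, 0.022], "rot": [-0.0218, 0, 0], "fingers": -1},
  {"delta_pos": [0, 0, 0], "rot": [0, 0, 0], "fingers": -1},
  {"delta_pos": [0, 0, 0], "rot": [0, 0, 0], "fingers": -1},
])

```text
t: 20.05
tool_pos: [0.6458, 0.0592, 0.0441]
ee_rot: [0.0, 0.721, 0.693, -0.001]
force: [-13.1, -0.1, -3.6]
finger_gap: 0.0277
grip_force: 60.0
```

```bash
python3 -c "
from h import *
loc(3); p,Rt=ins(3,55,.5,0,23.5); goR(p,Rt)"
```

```text
local mm [12.5 -0.1 24.1] force [-13.1  -0.1  -3.6] gap 0.0277 tiltdeg [-0.08 -0.12] t 20.05
ins 3 55 0.5 0 -> [0.6333 0.0598] 44.0
  turn [-0.0005, 0.0006, 0.0005] | then shift [0.0008, -0.0831, 0.0006] | or shift first [0.0009, -0.0831, 0.0007] world [-0.0124, 0.0006, -0.0001]
```

>>> move_arm([
  {"delta_pos": [0, -0.02, 0.002], "rot": [0, 0, 0], "fingers": -1},
  {"delta_pos": [0, -0.03, 0], "rot": [0, 0, 0], "fingers": -1},
  {"delta_pos": [0, -0.032, 0], "rot": [0, 0, 0], "fingers": -1},
  {"delta_pos": [0, 0, 0], "rot": [0, 0, 0], "fingers": -1},
  {"delta_pos": [0, 0, 0], "rot": [0, 0, 0], "fingers": -1},
])

```text
t: 20.55
tool_pos: [0.6371, 0.0597, 0.045]
ee_rot: [0.002, 0.721, 0.693, 0.001]
force: [-2.1, -0.9, -7.0]
finger_gap: 0.0277
grip_force: 60.0
```

```bash
python3 -c "
from h import *
loc(3)"
```

```text
local mm [ 3.7  0.  25. ] force [-2.1 -0.9 -7. ] gap 0.0277 tiltdeg [ 0.24 -0.04] t 20.55
```

```bash
python3 -c "
from h import *
f=snap('scene','s4')[:,:,::-1]; cv2.imwrite('pics/s4c.png',cv2.resize(f[130:270,270:430],(800,700)[:1]+(600,) if 0 else (685,600),interpolation=cv2.INTER_CUBIC))"
```

```text
(no output)
```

View pics/s4c.png

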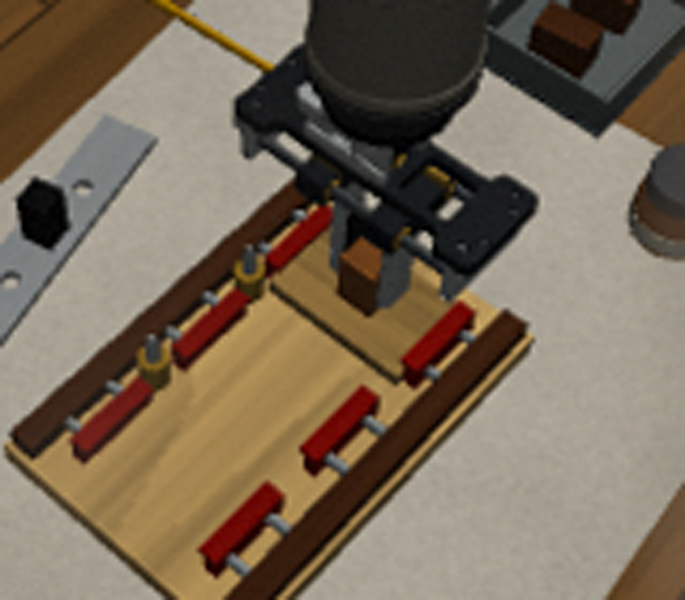

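>>> move_arm([
  {"delta_pos": [0, 0.035, 0], "rot": [0, 0, 0], "fingers": -1},
  {"delta_pos": [0, 0.05, 0], "rot": [0, 0, 0], "fingers": -1},
  {"delta_pos": [0, 0, 0], "rot": [0, 0, 0], "fingers": -1},
  {"delta_pos": [0, 0, 0], "rot": [0, 0, 0], "fingers": -1},
])

```text
t: 21.0
tool_pos: [0.6483, 0.0593, 0.045]
ee_rot: [0.001, 0.721, 0.693, -0.0]
force: [-14.8, -0.3, 3.9]
finger_gap: 0.0273
grip_force: 60.0
```

```bash
python3 -c "
from h import *
loc(3); print(np.round(arm.read_state()['ft_torque'],3))"
```

```text
local mm [15.  0. 25.] force [-14.8  -0.3   3.9] gap 0.0273 tiltdeg [ 0.07 -0.07] t 21.0
[0.063 3.611 0.253]
```

>>> move_arm([
  {"delta_pos": [0, 0, 0], "rot": [-0.01, 0, 0], "fingers": -1},
  {"delta_pos": [0, 0, 0], "rot": [0, 0, 0], "fingers": -1},
  {"delta_pos": [0, 0, 0], "rot": [0, 0, 0], "fingers": -1},
])

```text
t: 21.3
tool_pos: [0.6478, 0.0593, 0.0448]
ee_rot: [0.012, 0.721, 0.693, 0.011]
force: [-14.1, 0.2, 1.5]
finger_gap: 0.0277
grip_force: 60.0
```

```bash
python3 -c "
from h import *
loc(3); print(np.round(arm.read_state()['ft_torque'],3))"
```

```text
local mm [14.5  0.  24.8] force [-14.1   0.2   1.5] gap 0.0277 tiltdeg [ 1.85 -0.08] t 21.3
[0.243 4.112 0.23 ]
```

>>> move_arm([
  {"delta_pos": [0, 0, 0], "rot": [-0.01, 0, 0], "fingers": -1},
  {"delta_pos": [0, 0, 0], "rot": [0, 0, 0], "fingers": -1},
  {"delta_pos": [0, 0, 0], "rot": [0, 0, 0], "fingers": -1},
])

```text
t: 21.6
tool_pos: [0.648, 0.0593, 0.0453]
ee_rot: [0.024, 0.721, 0.693, 0.022]
force: [-15.3, 0.5, 9.5]
finger_gap: 0.0279
grip_force: 60.1
```

>>> move_arm([
  {"delta_pos": [0, 0, 0], "rot": [-0.01, 0, 0], "fingers": -1},
  {"delta_pos": [0, 0, 0], "rot": [0, 0, 0], "fingers": -1},
  {"delta_pos": [0, 0, 0], "rot": [0, 0, 0], "fingers": -1},
])

```text
t: 21.9
tool_pos: [0.6483, 0.0593, 0.0456]
ee_rot: [0.035, 0.72, 0.692, 0.033]
force: [-15.8, 0.2, 13.8]
finger_gap: 0.0284
grip_force: 60.4
```

>>> move_arm([
  {"delta_pos": [0, 0, 0.01], "rot": [0, 0, 0], "fingers": -1},
  {"delta_pos": [0, 0, 0], "rot": [0, 0, 0], "fingers": -1},
  {"delta_pos": [0, 0, 0], "rot": [0, 0, 0], "fingers": -1},
])

```text
t: 22.2
tool_pos: [0.6487, 0.0594, 0.0451]
ee_rot: [0.035, 0.72, 0.692, 0.033]
force: [-22.5, 0.2, 31.1]
finger_gap: 0.0286
grip_force: 61.1
```

```bash
python3 -c "
from h import *
loc(3); print(np.round(arm.read_state()['ft_torque'],3))"
```

```text
local mm [15.3  0.1 25.1] force [-22.5   0.2  31.1] gap 0.0286 tiltdeg [ 5.52 -0.11] t 22.2
[-2.010e-01  7.002e+00 -2.000e-03]
```

>>> move_arm([
  {"delta_pos": [0, 0, -0.004], "rot": [0, 0, 0], "fingers": -1},
  {"delta_pos": [0, -0.03, -0.003], "rot": [0, 0, 0], "fingers": -1},
  {"delta_pos": [0, -0.03, -0.003], "rot": [0, 0, 0], "fingers": -1},
  {"delta_pos": [0, -0.03, -0.003], "rot": [0, 0, 0], "fingers": -1},
  {"delta_pos": [0, 0, 0], "rot": [0, 0, 0], "fingers": -1},
  {"delta_pos": [0, 0, 0], "rot": [0, 0, 0], "fingers": -1},
])

```text
t: 22.8
tool_pos: [0.638, 0.0598, 0.0459]
ee_rot: [0.037, 0.72, 0.692, 0.035]
force: [-1.6, -1.2, 11.0]
finger_gap: 0.028
grip_force: 60.3
```

```bash
python3 -c "
from h import *
loc(3); print(np.round(arm.read_state()['ft_torque'],3))"
```

```text
local mm [ 4.7  0.2 25.9] force [-1.6 -1.2 11. ] gap 0.028 tiltdeg [ 5.82 -0.02] t 22.8
[-0.173  1.937  0.059]
```

>>> move_arm([
  {"delta_pos": [0, 0, 0], "rot": [0, 0, 0], "fingers": -0.1},
  {"delta_pos": [0, 0, 0], "rot": [0, 0, 0], "fingers": -0.1},
  {"delta_pos": [0, 0, 0], "rot": [0, 0, 0], "fingers": -0.1},
  {"delta_pos": [0, 0, 0], "rot": [0, 0, 0], "fingers": -0.1},
  {"delta_pos": [0, 0, -0.2], "rot": [0, 0, 0], "fingers": -0.1},
  {"delta_pos": [0, 0, -0.3], "rot": [0, 0, 0], "fingers": -0.1},
  {"delta_pos": [0, 0, -0.3], "rot": [0.031, 0, 0], "fingers": 0.4},
  {"delta_pos": [0, 0, 0], "rot": [0, 0, 0], "fingers": 0.4},
])

```text
t: 23.6
tool_pos: [0.6275, 0.0605, 0.1703]
ee_rot: [0.002, 0.721, 0.693, 0.002]
force: [1.7, 0.5, 0.3]
finger_gap: 0.055
grip_force: 0.0
```

>>> move_arm([
  {"delta_pos": [-0.3, 0, 0], "rot": [0, 0, 0], "fingers": 0.4},
  {"delta_pos": [-0.3, 0, 0], "rot": [0, 0, 0], "fingers": 0.4},
  {"delta_pos": [-0.3, 0, 0], "rot": [0, 0, 0], "fingers": 0.4},
  {"delta_pos": [-0.3, 0, 0], "rot": [0, 0, 0], "fingers": 0.4},
  {"delta_pos": [-0.3, 0, 0], "rot": [0, 0, 0], "fingers": 0.4},
  {"delta_pos": [-0.3, 0, 0], "rot": [0, 0, 0], "fingers": 0.4},
  {"delta_pos": [-0.3, 0, 0], "rot": [0, 0, 0], "fingers": 0.4},
])

```text
t: 24.3
tool_pos: [0.612, -0.2564, 0.1639]
ee_rot: [0.001, 0.721, 0.693, 0.0]
force: [1.2, 0.5, 0.7]
finger_gap: 0.0656
grip_force: 0.0
```

```bash
python3 -c "
from h import *
f=snap('top','t4')[:,:,::-1]; o=np.hstack([cv2.resize(f[140:230,258:390],(528,360),interpolation=cv2.INTER_CUBIC)])
g=snap('scene','s5')[:,:,::-1]
o=np.vstack([o,cv2.resize(g[165:245,310:420],(528,240) if 0 else (330,240),interpolation=cv2.INTER_CUBIC)]) if 0 else o
c=np.zeros((600,800,3),np.uint8); c[:360,:528]=o; c[:480,0:0]=0
z=cv2.resize(g[165:245,310:410],(300,240),interpolation=cv2.INTER_CUBIC); c[360:600,:300]=z
b=cv2.resize(f[170:295,420:480],(240,500),interpolation=cv2.INTER_CUBIC); c[:500,540:780]=b
cv2.imwrite('pics/c4.png',c); st()"
```

```text
{'t': 24.4, 'joint_pos': [0.5911, 0.4722, -0.3852, 1.6519, 0.2012, 1.0546, 0.0965], 'tool_pos': [0.6105, -0.2623, 0.1633], 'ee_rot': [0.0015, 0.7239, 0.6899, -0.0008], 'force': [-0.6193, 0.0571, -1.3094], 'finger_gap': 0.0658, 'grip_force': 0.0}
```

View pics/c4.png

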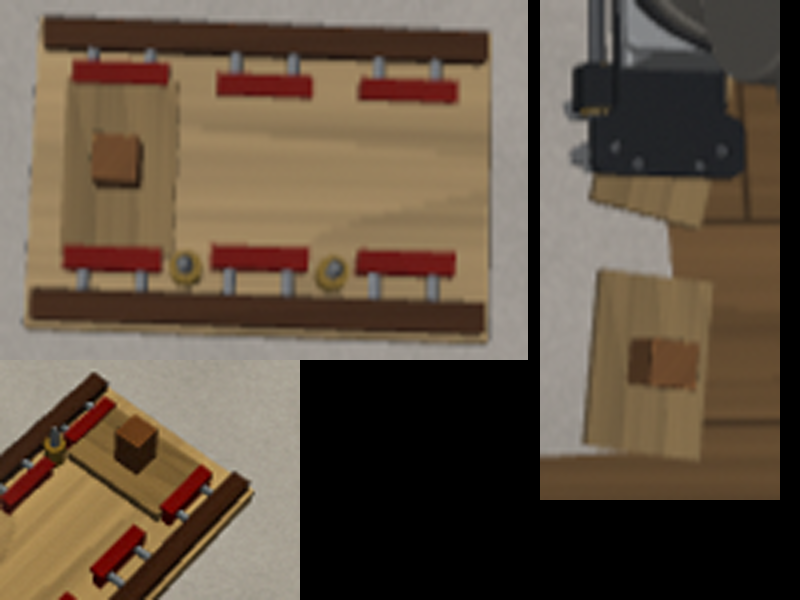

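Bay 3: the board shows under both red jaws (115,72 and 112,258), and the stem is upright at 116,160. I'll check its centre numerically.

Run:
```python
from fit import *
c=lambda L:[((x+.5)/4-.5+258,(y+.5)/4-.5+140) for x,y in L]
r=fit('stem',c([(95,132),(141,136),(138,185),(92,182)]),box(.014,.014,.076),[.633,.06,0])
d=r[:2]-H-ey*.09; print('local',d@ex*1000,d@ey*1000)
# holder refit from undisturbed features here
P=[(27,325),(486,340),(184,263),(334,268),(212,246),(308,248),(358,250),(455,253),(218,73),(312,77),(361,80),(458,83)]
M=[(-.1,.145,.02),(-.1,-.145,.02),(-.062,.045,.07),(-.062,-.045,.07),(-.047,.03,.043),(-.047,-.03,.043),(-.047,-.06,.043),(-.047,-.12,.043),(.061,.03,.043),(.061,-.03,.043),(.061,-.06,.043),(.061,-.12,.043)]
fit('holder',c(P),M,[.63,-.03,0])
p1=[pix2z('top',*q,.07) for q in c([(184,263),(334,268)])]; print(p1)
q=np.array([(-.062,.045,.07),(-.062,-.045,.07)])
c5=lambda L:[((x+.5)/4-.5+420,(y+.5)/4-.5+170) for x,y in L]
fit('B',[((x-540+.5)/4-.5+420,(y+.5)/4-.5+170) for x,y in [(598,268),(712,283),(701,460),(584,443),(652,339),(697,340),(698,388),(652,386)]],box(.055,.035,.012)+box(.014,.014,.056),[.45,-.34,0])
go(.5843,-.3541,.1,90-14.77)
```

```text
stem [0.6319, 0.0579, -0.0653] yaw deg -3.74 rms px 0.32
local -1.326461437686105 -2.0012814059740878
holder [0.6306, -0.0297, -0.0397] yaw deg -2.28 rms px 0.41
[array([0.56989718, 0.01784724, 0.07      ]), array([ 0.56656226, -0.07135527,  0.07      ])]
B [0.4383, -0.3375, -0.1212] yaw deg -6.94 rms px 0.49
{'t': 24.4, 'joint_pos': [0.5911, 0.4722, -0.3852, 1.6519, 0.2012, 1.0546, 0.0965], 'tool_pos': [0.6105, -0.2623, 0.1633], 'ee_rot': [0.0015, 0.7239, 0.6899, -0.0008], 'force': [-0.6193, 0.0571, -1.3094], 'finger_gap': 0.0658, 'grip_force': 0.0}
turn [0.0005, 0.001, 0.0667] rows 1.3993223829579025 | then shift [-0.6362, -0.0128, 0.422] | or shift first [-0.6182, -0.1454, 0.4239] rows 2.2906601661254067
yaw now 87.24
```

>>> move_arm([
  {"delta_pos": [0, 0, 0], "rot": [0, 0, 0.0333], "fingers": 0.4},
  {"delta_pos": [0, 0, 0], "rot": [0, 0, 0.0333], "fingers": 0.4},
  {"delta_pos": [-0.21, 0, 0.1], "rot": [0, 0, 0], "fingers": 0.4},
  {"delta_pos": [-0.21, 0, 0.15], "rot": [0, 0, 0], "fingers": 0.4},
  {"delta_pos": [-0.21, -0.01, 0.16], "rot": [0, 0, 0], "fingers": 0.4},
  {"delta_pos": [0, 0, 0], "rot": [0, 0, 0], "fingers": 0.4},
  {"delta_pos": [0, 0, 0], "rot": [0, 0, 0], "fingers": 0.4},
  {"delta_pos": [0, 0, 0], "rot": [0, 0, 0], "fingers": 0.4},
])

```text
t: 25.2
tool_pos: [0.5885, -0.3446, 0.1031]
ee_rot: [0.001, 0.789, 0.614, 0.001]
force: [-0.4, -1.0, 0.1]
finger_gap: 0.0656
grip_force: 0.0
```

```bash
sed -i 's/^H=np.array.*/H=np.array([.6302,-.0299]); HY=-.040/' h.py; python3 -c "
from h import *
go(.5843,-.3541,.021,90-14.77)"
```

```text
{'t': 25.2, 'joint_pos': [0.6617, 0.5507, -0.3137, 1.6602, 0.1977, 0.9592, 0.0301], 'tool_pos': [0.5885, -0.3446, 0.1031], 'ee_rot': [0.0011, 0.7891, 0.6143, 0.001], 'force': [-0.3579, -0.9936, 0.0736], 'finger_gap': 0.0656, 'grip_force': 0.0}
turn [0.0009, -0.0001, 0.0031] rows 0.06873494936750887 | then shift [-0.0681, -0.0108, 0.5473] | or shift first [-0.0682, -0.013, 0.5472] rows 1.6548503146111306
yaw now 75.8
```

>>> move_arm([
  {"delta_pos": [-0.068, -0.012, 0.1], "rot": [0, 0, 0.003], "fingers": 0.4},
  {"delta_pos": [0, 0, 0.27], "rot": [0, 0, 0], "fingers": 0.4},
  {"delta_pos": [0, 0, 0.18], "rot": [0, 0, 0], "fingers": 0.4},
  {"delta_pos": [0, 0, 0], "rot": [0, 0, 0], "fingers": 0.4},
  {"delta_pos": [0, 0, 0], "rot": [0, 0, 0], "fingers": -1},
  {"delta_pos": [0, 0, 0], "rot": [0, 0, 0], "fingers": -1},
  {"delta_pos": [0, 0, 0], "rot": [0, 0, 0], "fingers": -1},
  {"delta_pos": [0, 0, 0], "rot": [0, 0, 0], "fingers": -1},
  {"delta_pos": [0, 0, 0], "rot": [0, 0, 0], "fingers": -1},
  {"delta_pos": [0, 0, 0], "rot": [0, 0, 0], "fingers": -1},
  {"delta_pos": [0, 0, 0], "rot": [0, 0, 0], "fingers": -1},
  {"delta_pos": [0, 0, 0], "rot": [0, 0, 0], "fingers": -1},
])

```text
t: 26.4
tool_pos: [0.5838, -0.3554, 0.0208]
ee_rot: [0.001, 0.792, 0.61, 0.001]
force: [-0.6, 0.8, 6.8]
finger_gap: 0.0278
grip_force: 60.0
```

>>> move_arm([
  {"delta_pos": [0, 0, 0], "rot": [0, 0, 0], "fingers": -1},
  {"delta_pos": [0, 0, -0.1], "rot": [0, 0, 0], "fingers": -1},
  {"delta_pos": [0, 0, -0.3], "rot": [0, 0, 0], "fingers": -1},
  {"delta_pos": [0, 0, -0.3], "rot": [0, 0, 0], "fingers": -1},
  {"delta_pos": [0, 0, -0.2], "rot": [0, 0, 0], "fingers": -1},
  {"delta_pos": [0, 0, 0], "rot": [0, 0, 0], "fingers": -1},
  {"delta_pos": [0, 0, 0], "rot": [0, 0, 0], "fingers": -1},
])

```text
t: 27.1
tool_pos: [0.5832, -0.3552, 0.1561]
ee_rot: [0.001, 0.792, 0.61, 0.001]
force: [0.0, 0.0, -2.5]
finger_gap: 0.0276
grip_force: 60.0
```

```bash
python3 -c "
from h import *
st(); p,Rt=ins(1,38,60,15,23.5); p[2]=.155; goR(p,Rt)"
```

```text
{'t': 27.1, 'joint_pos': [0.6832, 0.4991, -0.3195, 1.6169, 0.1744, 1.0506, 0.0552], 'tool_pos': [0.5832, -0.3552, 0.1561], 'ee_rot': [0.0014, 0.7923, 0.6101, 0.0007], 'force': [0.0402, 0.0456, -2.5188], 'finger_gap': 0.0276, 'grip_force': 59.954}
ins 1 38 60 15 -> [ 0.6176 -0.1195] 116.9
  turn [0.0839, -0.0088, -0.0692] | then shift [1.5795, 0.1621, -0.0362] | or shift first [1.5779, -0.1802, 0.0055] world [0.0344, 0.2357, -0.0011]
```

>>> move_arm([
  {"delta_pos": [0.3156, -0.036, 0], "rot": [0, 0, 0], "fingers": -1},
  {"delta_pos": [0.3156, -0.036, 0], "rot": [0, 0, 0], "fingers": -1},
  {"delta_pos": [0.3156, -0.036, 0], "rot": [0, 0, 0], "fingers": -1},
  {"delta_pos": [0.3156, -0.036, 0], "rot": [0, 0, 0], "fingers": -1},
  {"delta_pos": [0.3156, -0.036, 0], "rot": [0, 0, 0], "fingers": -1},
  {"delta_pos": [0, 0, 0], "rot": [0.028, -0.003, -0.0231], "fingers": -1},
  {"delta_pos": [0, 0, 0], "rot": [0.028, -0.003, -0.0231], "fingers": -1},
  {"delta_pos": [0, 0, 0], "rot": [0.028, -0.003, -0.0231], "fingers": -1},
  {"delta_pos": [0, 0, 0], "rot": [0, 0, 0], "fingers": -1},
  {"delta_pos": [0, 0, 0], "rot": [0, 0, 0], "fingers": -1},
  {"delta_pos": [0, 0, 0], "rot": [0, 0, 0], "fingers": -1},
])

```text
t: 28.2
tool_pos: [0.6169, -0.1195, 0.1546]
ee_rot: [-0.094, 0.715, 0.686, -0.091]
force: [0.2, 0.7, -1.2]
finger_gap: 0.0279
grip_force: 60.0
```

```bash
python3 -c "
from h import *
loc(1); p,Rt=ins(1,38,6,15,23.5); goR(p,Rt)"
```

```text
local mm [-9.700e+00 -1.000e-01  1.346e+02] force [ 0.2  0.7 -1.2] gap 0.0279 tiltdeg [-15.03   0.  ] t 28.2
ins 1 38 6 15 -> [ 0.6176 -0.1195] 62.9
  turn [-0.0002, -0.0, -0.0003] | then shift [0.0006, 0.1625, 0.5891] | or shift first [0.0008, 0.1628, 0.589] world [0.0007, 0.0001, -0.0917]
```

>>> move_arm([
  {"delta_pos": [0, 0.055, 0.2], "rot": [0, 0, 0], "fingers": -1},
  {"delta_pos": [0, 0.055, 0.2], "rot": [0, 0, 0], "fingers": -1},
  {"delta_pos": [0, 0.053, 0.189], "rot": [0, 0, 0], "fingers": -1},
  {"delta_pos": [0, 0, 0], "rot": [0, 0, 0], "fingers": -1},
  {"delta_pos": [0, 0.007, 0.025], "rot": [0, 0, 0], "fingers": -1},
  {"delta_pos": [0, 0, 0], "rot": [0, 0, 0], "fingers": -1},
  {"delta_pos": [0, 0, 0], "rot": [0, 0, 0], "fingers": -1},
])

```text
t: 28.9
tool_pos: [0.6191, -0.1196, 0.0611]
ee_rot: [-0.094, 0.715, 0.687, -0.09]
force: [-0.5, 1.1, -2.9]
finger_gap: 0.0278
grip_force: 60.0
```

>>> move_arm([
  {"delta_pos": [0, 0.003, 0.01], "rot": [0, 0, 0], "fingers": -1},
  {"delta_pos": [0, 0, 0], "rot": [0, 0, 0], "fingers": -1},
  {"delta_pos": [0, 0, 0], "rot": [0, 0, 0], "fingers": -1},
])

```text
t: 29.2
tool_pos: [0.6184, -0.1194, 0.0581]
ee_rot: [-0.094, 0.715, 0.687, -0.091]
force: [-0.8, 0.5, -2.1]
finger_gap: 0.0276
grip_force: 60.0
```

```bash
python3 -c "
from h import *
loc(1); p,Rt=ins(1,38,2,15,21); goR(p,Rt)"
```

```text
local mm [-8.2  0.1 38.1] force [-0.8  0.5 -2.1] gap 0.0276 tiltdeg [-15.05  -0.  ] t 29.2
ins 1 38 2 15 -> [ 0.6169 -0.1194] 56.5
  turn [-0.0003, 0.0, 0.0001] | then shift [-0.0004, -0.0068, 0.0129] | or shift first [-0.0004, -0.0067, 0.0129] world [-0.0015, 0.0, -0.0016]
```

>>> move_arm([
  {"delta_pos": [0, 0.044, -0.0105], "rot": [0, 0, 0], "fingers": -1},
  {"delta_pos": [0, 0.044, -0.0105], "rot": [0, 0, 0], "fingers": -1},
  {"delta_pos": [0, 0.044, -0.0105], "rot": [0, 0, 0], "fingers": -1},
  {"delta_pos": [0, 0, 0], "rot": [0, 0, 0], "fingers": -1},
])

```text
t: 29.6
tool_pos: [0.6382, -0.1202, 0.0569]
ee_rot: [-0.096, 0.715, 0.687, -0.092]
force: [-10.4, -0.1, 2.0]
finger_gap: 0.0278
grip_force: 60.0
```

>>> move_arm([
  {"delta_pos": [0, 0.044, -0.0105], "rot": [0, 0, 0], "fingers": -1},
  {"delta_pos": [0, 0.01, -0.0025], "rot": [0, 0, 0], "fingers": -1},
  {"delta_pos": [0, 0, 0], "rot": [0, 0, 0], "fingers": -1},
  {"delta_pos": [0, 0, 0], "rot": [0, 0, 0], "fingers": -1},
])

```text
t: 30.0
tool_pos: [0.645, -0.1205, 0.0567]
ee_rot: [-0.096, 0.714, 0.687, -0.093]
force: [-14.8, -0.1, 4.7]
finger_gap: 0.0278
grip_force: 60.0
```

```bash
python3 -c "
from h import *
loc(1)
rel(1,67,1.5,7.5,22,(65,1.5,15));rel(1,67.5,1,0,22,(67,1.5,7.5));rel(1,67.5,1,-5,22,(67.5,1,0))"
```

```text
local mm [18.4  0.  36.7] force [-14.8  -0.1   4.7] gap 0.0278 tiltdeg [-1.538e+01 -1.000e-02] t 30.0
ins 1 65 1.5 15 -> [ 0.6442 -0.1205] 57.0
ins 1 67 1.5 7.5 -> [ 0.6419 -0.1204] 50.5
  rel turn [-0.0417, 0.0, -0.0] shift in old [-0.0, -0.0031, 0.0457] in new [-0.0, -0.0091, 0.0449]
ins 1 67 1.5 7.5 -> [ 0.6419 -0.1204] 50.5
ins 1 67.5 1 0 -> [ 0.6391 -0.1203] 43.0
  rel turn [-0.0417, 0.0, 0.0] shift in old [0.0, -0.0123, 0.052] in new [0.0, -0.0189, 0.0499]
ins 1 67.5 1 0 -> [ 0.6391 -0.1203] 43.0
ins 1 67.5 1 -5 -> [ 0.6374 -0.1203] 38.1
  rel turn [-0.0278, -0.0, -0.0] shift in old [-0.0, -0.0114, 0.0325] in new [-0.0, -0.0142, 0.0314]
```

>>> move_arm([
  {"delta_pos": [0, -0.002, 0.0225], "rot": [-0.0209, 0, 0], "fingers": -1},
  {"delta_pos": [0, -0.002, 0.0225], "rot": [-0.0209, 0, 0], "fingers": -1},
  {"delta_pos": [0, -0.006, 0.0225], "rot": [-0.0209, 0, 0], "fingers": -1},
  {"delta_pos": [0, -0.008, 0.0225], "rot": [-0.0209, 0, 0], "fingers": -1},
  {"delta_pos": [0, 0, 0], "rot": [0, 0, 0], "fingers": -1},
  {"delta_pos": [0, 0, 0], "rot": [0, 0, 0], "fingers": -1},
])

```text
t: 30.6
tool_pos: [0.6387, -0.1204, 0.0426]
ee_rot: [-0.003, 0.721, 0.693, -0.003]
force: [-12.9, 0.9, -5.1]
finger_gap: 0.0275
grip_force: 60.0
```

```bash
python3 -c "
from h import *
loc(1)"
```

```text
local mm [12.1 -0.1 22.6] force [-12.9   0.9  -5.1] gap 0.0275 tiltdeg [-0.41 -0.01] t 30.6
```

>>> move_arm([
  {"delta_pos": [0, 0, 0], "rot": [-0.012, 0, 0], "fingers": -1},
  {"delta_pos": [0, 0, 0], "rot": [-0.01, 0, 0], "fingers": -1},
  {"delta_pos": [0, 0, 0], "rot": [0, 0, 0], "fingers": -1},
  {"delta_pos": [0, 0, 0], "rot": [0, 0, 0], "fingers": -1},
])

```text
t: 31.0
tool_pos: [0.6391, -0.1203, 0.0435]
ee_rot: [0.023, 0.721, 0.693, 0.021]
force: [-19.0, 0.2, 13.8]
finger_gap: 0.0278
grip_force: 60.1
```

```bash
python3 -c "
from h import *
loc(1)"
```

```text
local mm [12.5  0.1 23.5] force [-19.    0.2  13.8] gap 0.0278 tiltdeg [ 3.57 -0.02] t 31.0
```

>>> move_arm([
  {"delta_pos": [0, 0.016, 0], "rot": [-0.006, 0, 0], "fingers": -1},
  {"delta_pos": [0, 0, 0.006], "rot": [0, 0, 0], "fingers": -1},
  {"delta_pos": [0, 0, 0], "rot": [0, 0, 0], "fingers": -1},
  {"delta_pos": [0, 0, 0], "rot": [0, 0, 0], "fingers": -1},
])

```text
t: 31.4
tool_pos: [0.6407, -0.1204, 0.0433]
ee_rot: [0.029, 0.72, 0.692, 0.027]
force: [-29.0, 3.0, 31.8]
finger_gap: 0.0282
grip_force: 60.7
```

```bash
python3 -c "
from h import *
loc(1)"
```

```text
local mm [14.1 -0.  23.3] force [-29.    3.   31.8] gap 0.0282 tiltdeg [ 4.53 -0.06] t 31.4
```

>>> move_arm([
  {"delta_pos": [0, 0, -0.004], "rot": [0, 0, 0], "fingers": -1},
  {"delta_pos": [0, -0.03, -0.003], "rot": [0, 0, 0], "fingers": -1},
  {"delta_pos": [0, -0.03, -0.002], "rot": [0, 0, 0], "fingers": -1},
  {"delta_pos": [0, -0.028, -0.002], "rot": [0, 0, 0], "fingers": -1},
  {"delta_pos": [0, 0, 0], "rot": [0, 0, 0], "fingers": -1},
  {"delta_pos": [0, 0, 0], "rot": [0, 0, 0], "fingers": -1},
])

```text
t: 32.0
tool_pos: [0.6312, -0.12, 0.0438]
ee_rot: [0.031, 0.72, 0.692, 0.03]
force: [1.7, 0.1, -1.0]
finger_gap: 0.028
grip_force: 60.4
```

```bash
python3 -c "
from h import *
loc(1)"
```

```text
local mm [ 4.6  0.1 23.8] force [ 1.7  0.1 -1. ] gap 0.028 tiltdeg [4.99 0.01] t 32.0
```

Balanced in x. Releasing, then moving toward blank B.

>>> move_arm([
  {"delta_pos": [0, 0, 0], "rot": [0, 0, 0], "fingers": -0.1},
  {"delta_pos": [0, 0, 0], "rot": [0, 0, 0], "fingers": -0.1},
  {"delta_pos": [0, 0, 0], "rot": [0, 0, 0], "fingers": -0.1},
  {"delta_pos": [0, 0, 0], "rot": [0, 0, 0], "fingers": -0.1},
  {"delta_pos": [0, 0, -0.2], "rot": [0, 0, 0], "fingers": -0.1},
  {"delta_pos": [0, 0, -0.3], "rot": [0, 0, 0], "fingers": -0.1},
  {"delta_pos": [0, 0, -0.3], "rot": [0.028, 0, 0], "fingers": 0.4},
  {"delta_pos": [0, 0, 0], "rot": [0, 0, 0], "fingers": 0.4},
])

```text
t: 32.8
tool_pos: [0.6237, -0.1196, 0.1699]
ee_rot: [0.002, 0.721, 0.693, 0.001]
force: [1.8, 0.4, -0.8]
finger_gap: 0.0548
grip_force: 0.0
```

>>> move_arm([
  {"delta_pos": [-0.24, -0.21, 0], "rot": [0, 0, 0], "fingers": 0.4},
  {"delta_pos": [-0.24, -0.21, 0], "rot": [0, 0, 0], "fingers": 0.4},
  {"delta_pos": [-0.24, -0.21, 0], "rot": [0, 0, 0], "fingers": 0.4},
  {"delta_pos": [-0.24, -0.21, 0], "rot": [0, 0, 0], "fingers": 0.4},
  {"delta_pos": [-0.24, -0.21, 0], "rot": [0, 0, 0], "fingers": 0.4},
  {"delta_pos": [0, 0, 0], "rot": [0, 0, 0.0257], "fingers": 0.4},
  {"delta_pos": [0, 0, 0], "rot": [0, 0, 0], "fingers": 0.4},
  {"delta_pos": [0, 0, 0], "rot": [0, 0, 0], "fingers": 0.4},
])

```text
t: 33.6
tool_pos: [0.457, -0.2925, 0.1635]
ee_rot: [0.0, 0.747, 0.664, 0.0]
force: [1.3, -0.1, -0.3]
finger_gap: 0.0654
grip_force: 0.0
```

```bash
python3 -c "
from h import *
f=snap('top','t5')[:,:,::-1]
c=np.zeros((600,800,3),np.uint8); c[:440,:800]=cv2.resize(f[140:283,258:518],(800,440),interpolation=cv2.INTER_CUBIC)
c=c[:440]
cv2.imwrite('pics/c5.png',c); go(.4383,-.3375,.021,90-7)
print(find('top','blank2_stem'),find('top','keeper_grip'))"
```

```text
{'t': 33.65, 'joint_pos': [0.7824, 0.2815, -0.3914, 1.9267, 0.1295, 0.9576, 0.2136], 'tool_pos': [0.4572, -0.2922, 0.1635], 'ee_rot': [-0.0, 0.7471, 0.6647, 0.0002], 'force': [0.0822, -0.0126, -0.8296], 'finger_gap': 0.0655, 'grip_force': 0.0}
turn [0.0001, -0.0001, 0.0018] rows 0.03782145216982864 | then shift [-0.315, -0.0885, 0.9498] | or shift first [-0.3148, -0.0904, 0.9497] rows 3.013842808404344
yaw now 83.32
[(0.89, [0.6337, 0.0543, 0.0398])] [(0.85, [0.4269, -0.03, 0.0088])]
```

View pics/c5.png

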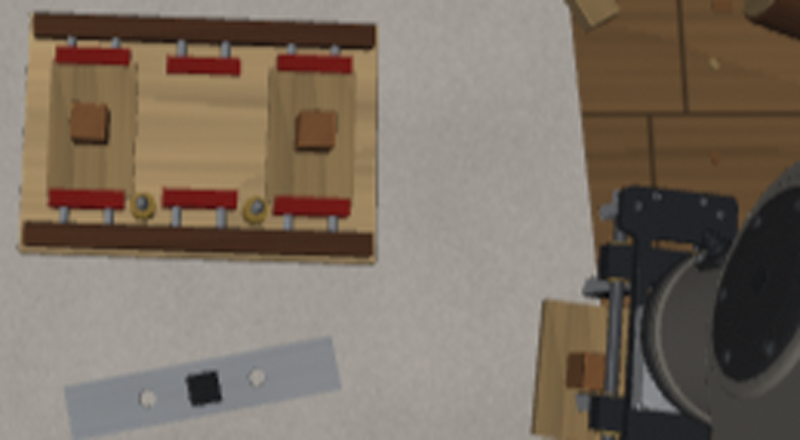

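Bays 3 and 1 are clipped (stems at 89,124 and 316,130), and blank B and the keeper haven't moved.

>>> move_arm([
  {"delta_pos": [-0.2, -0.05, 0], "rot": [0, 0, 0.0018], "fingers": 0.4},
  {"delta_pos": [-0.115, -0.04, 0.15], "rot": [0, 0, 0], "fingers": 0.4},
  {"delta_pos": [0, 0, 0.25], "rot": [0, 0, 0], "fingers": 0.4},
  {"delta_pos": [0, 0, 0], "rot": [0, 0, 0], "fingers": 0.4},
  {"delta_pos": [0, 0, 0], "rot": [0, 0, 0], "fingers": 0.4},
])

```text
t: 34.25
tool_pos: [0.4377, -0.3374, 0.1037]
ee_rot: [-0.001, 0.75, 0.662, 0.0]
force: [0.3, 0.0, 0.6]
finger_gap: 0.0662
grip_force: 0.0
```

```bash
python3 -c "
from h import *
go(.4383,-.3375,.021,90-7)"
```

```text
{'t': 34.25, 'joint_pos': [0.8309, 0.3684, -0.3522, 1.9564, 0.1658, 0.8461, 0.266], 'tool_pos': [0.4377, -0.3374, 0.1037], 'ee_rot': [-0.0009, 0.7495, 0.662, 0.0], 'force': [0.3218, 0.0199, 0.625], 'finger_gap': 0.0662, 'grip_force': 0.0}
turn [-0.0004, -0.0004, -0.0005] rows 0.016344703735622884 | then shift [0.0, 0.0044, 0.5514] | or shift first [-0.0006, 0.0051, 0.5514] rows 1.6541434356110343
yaw now 82.9
```

>>> move_arm([
  {"delta_pos": [0, 0.004, 0.28], "rot": [0, 0, 0], "fingers": 0.4},
  {"delta_pos": [0, 0, 0.27], "rot": [0, 0, 0], "fingers": 0.4},
  {"delta_pos": [0, 0, 0], "rot": [0, 0, 0], "fingers": 0.4},
  {"delta_pos": [0, 0, 0], "rot": [0, 0, 0], "fingers": -1},
  {"delta_pos": [0, 0, 0], "rot": [0, 0, 0], "fingers": -1},
  {"delta_pos": [0, 0, 0], "rot": [0, 0, 0], "fingers": -1},
  {"delta_pos": [0, 0, 0], "rot": [0, 0, 0], "fingers": -1},
  {"delta_pos": [0, 0, 0], "rot": [0, 0, 0], "fingers": -1},
  {"delta_pos": [0, 0, 0], "rot": [0, 0, 0], "fingers": -1},
  {"delta_pos": [0, 0, 0], "rot": [0, 0, 0], "fingers": -1},
  {"delta_pos": [0, 0, 0], "rot": [0, 0, 0], "fingers": -1},
  {"delta_pos": [0, 0, 0], "rot": [0, 0, 0], "fingers": -1},
])

```text
t: 35.45
tool_pos: [0.438, -0.3388, 0.0217]
ee_rot: [0.0, 0.75, 0.661, -0.0]
force: [-1.4, 1.4, 10.4]
finger_gap: 0.0273
grip_force: 60.0
```

>>> move_arm([
  {"delta_pos": [0, 0, -0.1], "rot": [0, 0, 0], "fingers": -1},
  {"delta_pos": [0, 0, -0.3], "rot": [0, 0, 0], "fingers": -1},
  {"delta_pos": [0, 0, -0.3], "rot": [0, 0, 0], "fingers": -1},
  {"delta_pos": [0, 0, -0.3], "rot": [0, 0, 0], "fingers": -1},
  {"delta_pos": [0, 0, 0], "rot": [0, 0, 0], "fingers": -1},
  {"delta_pos": [0, 0, 0], "rot": [0, 0, 0], "fingers": -1},
])

```text
t: 36.05
tool_pos: [0.4379, -0.3388, 0.1724]
ee_rot: [0.001, 0.75, 0.661, 0.0]
force: [-0.1, -0.1, -2.0]
finger_gap: 0.0278
grip_force: 60.0
```

```bash
python3 -c "
from h import *
st(); p,Rt=ins(2,38,60,15,22); p[2]=.17; goR(p,Rt)"
```

```text
{'t': 36.05, 'joint_pos': [0.8546, 0.2859, -0.3714, 1.8969, 0.1244, 0.9791, 0.3014], 'tool_pos': [0.4379, -0.3388, 0.1724], 'ee_rot': [0.001, 0.7503, 0.6611, 0.0], 'force': [-0.1455, -0.1306, -2.0393], 'finger_gap': 0.0278, 'grip_force': 59.986}
ins 2 38 60 15 -> [ 0.6208 -0.0295] 115.5
  turn [0.0837, -0.0032, -0.0273] | then shift [2.1088, 1.101, -0.2785] | or shift first [2.1986, 0.95, 0.0146] world [0.1829, 0.3093, -0.0024]
```

>>> move_arm([
  {"delta_pos": [0.275, 0.119, 0], "rot": [0, 0, 0], "fingers": -1},
  {"delta_pos": [0.275, 0.119, 0], "rot": [0, 0, 0], "fingers": -1},
  {"delta_pos": [0.275, 0.119, 0], "rot": [0, 0, 0], "fingers": -1},
  {"delta_pos": [0.275, 0.119, 0], "rot": [0, 0, 0], "fingers": -1},
  {"delta_pos": [0.275, 0.119, 0], "rot": [0, 0, 0], "fingers": -1},
  {"delta_pos": [0.275, 0.119, 0], "rot": [0, 0, 0], "fingers": -1},
  {"delta_pos": [0.275, 0.119, 0], "rot": [0, 0, 0], "fingers": -1},
  {"delta_pos": [0.275, 0.119, 0], "rot": [0, 0, 0], "fingers": -1},
  {"delta_pos": [0, 0, 0], "rot": [0.0419, -0.0016, -0.0137], "fingers": -1},
  {"delta_pos": [0, 0, 0], "rot": [0.0419, -0.0016, -0.0137], "fingers": -1},
  {"delta_pos": [0, 0, 0], "rot": [0, 0, 0], "fingers": -1},
  {"delta_pos": [0, 0, 0], "rot": [0, 0, 0], "fingers": -1},
])

```text
t: 37.25
tool_pos: [0.6204, -0.0286, 0.1685]
ee_rot: [-0.096, 0.714, 0.687, -0.091]
force: [-0.4, -0.0, -1.7]
finger_gap: 0.0274
grip_force: 60.0
```

```bash
python3 -c "
from h import *
loc(2); p,Rt=ins(2,38,6,15,23.5); goR(p,Rt)"
```

```text
local mm [ -9.9   0.9 148.5] force [-0.4 -0.  -1.7] gap 0.0274 tiltdeg [-15.24   0.11] t 37.25
ins 2 38 6 15 -> [ 0.6212 -0.0295] 62.9
  turn [-0.0013, -0.0006, 0.0003] | then shift [-0.0059, 0.1874, 0.6782] | or shift first [-0.0074, 0.1903, 0.6774] world [0.0008, -0.0009, -0.1055]
```

>>> move_arm([
  {"delta_pos": [-0.006, 0.055, 0.2], "rot": [0, 0, 0], "fingers": -1},
  {"delta_pos": [0, 0.055, 0.2], "rot": [0, 0, 0], "fingers": -1},
  {"delta_pos": [0, 0.05, 0.18], "rot": [0, 0, 0], "fingers": -1},
  {"delta_pos": [0, 0.027, 0.098], "rot": [0, 0, 0], "fingers": -1},
  {"delta_pos": [0, 0.007, 0.025], "rot": [0, 0, 0], "fingers": -1},
  {"delta_pos": [0, 0, 0], "rot": [0, 0, 0], "fingers": -1},
  {"delta_pos": [0, 0, 0], "rot": [0, 0, 0], "fingers": -1},
])

```text
t: 37.95
tool_pos: [0.6221, -0.0298, 0.063]
ee_rot: [-0.095, 0.715, 0.687, -0.09]
force: [0.5, 0.7, -1.6]
finger_gap: 0.0277
grip_force: 60.0
```

```bash
python3 -c "
from h import *
loc(2)"
```

```text
local mm [-8.1 -0.2 43. ] force [ 0.5  0.7 -1.6] gap 0.0277 tiltdeg [-14.99   0.07] t 37.95
```

>>> move_arm([
  {"delta_pos": [0, 0.008, 0.03], "rot": [0, 0, 0], "fingers": -1},
  {"delta_pos": [0, 0, 0], "rot": [0, 0, 0], "fingers": -1},
  {"delta_pos": [0, 0.044, -0.0105], "rot": [0, 0, 0], "fingers": -1},
  {"delta_pos": [0, 0.044, -0.0105], "rot": [0, 0, 0], "fingers": -1},
  {"delta_pos": [0, 0, 0], "rot": [0, 0, 0], "fingers": -1},
  {"delta_pos": [0, 0, 0], "rot": [0, 0, 0], "fingers": -1},
])

```text
t: 38.55
tool_pos: [0.6346, -0.0303, 0.0563]
ee_rot: [-0.096, 0.714, 0.687, -0.091]
force: [-4.1, -0.8, -0.4]
finger_gap: 0.0279
grip_force: 60.0
```

>>> move_arm([
  {"delta_pos": [0, 0.044, -0.011], "rot": [0, 0, 0], "fingers": -1},
  {"delta_pos": [0, 0.044, -0.011], "rot": [0, 0, 0], "fingers": -1},
  {"delta_pos": [0, 0.01, -0.0025], "rot": [0, 0, 0], "fingers": -1},
  {"delta_pos": [0, 0, 0], "rot": [0, 0, 0], "fingers": -1},
  {"delta_pos": [0, 0, 0], "rot": [0, 0, 0], "fingers": -1},
])

```text
t: 39.05
tool_pos: [0.648, -0.0308, 0.056]
ee_rot: [-0.097, 0.714, 0.687, -0.092]
force: [-13.6, -0.6, 4.4]
finger_gap: 0.0275
grip_force: 60.0
```

```bash
python3 -c "
from h import *
loc(2)"
```

```text
local mm [17.8 -0.2 36. ] force [-13.6  -0.6   4.4] gap 0.0275 tiltdeg [-15.36   0.04] t 39.05
```

>>> move_arm([
  {"delta_pos": [0, 0.012, -0.003], "rot": [0, 0, 0], "fingers": -1},
  {"delta_pos": [0, -0.002, 0.0225], "rot": [-0.0209, 0, 0], "fingers": -1},
  {"delta_pos": [0, -0.002, 0.0225], "rot": [-0.0209, 0, 0], "fingers": -1},
  {"delta_pos": [0, -0.006, 0.0225], "rot": [-0.0209, 0, 0], "fingers": -1},
  {"delta_pos": [0, -0.006, 0.0225], "rot": [-0.0209, 0, 0], "fingers": -1},
  {"delta_pos": [0, 0, 0], "rot": [0, 0, 0], "fingers": -1},
  {"delta_pos": [0, 0, 0], "rot": [0, 0, 0], "fingers": -1},
])

```text
t: 39.75
tool_pos: [0.6437, -0.0306, 0.0423]
ee_rot: [-0.003, 0.721, 0.693, -0.002]
force: [-15.4, 0.9, 1.2]
finger_gap: 0.0276
grip_force: 60.0
```

```bash
python3 -c "
from h import *
loc(2)"
```

```text
local mm [13.5 -0.2 22.3] force [-15.4   0.9   1.2] gap 0.0276 tiltdeg [-0.39  0.04] t 39.75
```

>>> move_arm([
  {"delta_pos": [0, 0, 0], "rot": [-0.012, 0, 0], "fingers": -1},
  {"delta_pos": [0, 0, 0], "rot": [-0.01, 0, 0], "fingers": -1},
  {"delta_pos": [0, 0, 0], "rot": [0, 0, 0], "fingers": -1},
  {"delta_pos": [0, 0, 0], "rot": [0, 0, 0], "fingers": -1},
])

```text
t: 40.15
tool_pos: [0.6444, -0.0307, 0.043]
ee_rot: [0.023, 0.721, 0.693, 0.022]
force: [-18.4, 0.7, 15.4]
finger_gap: 0.0284
grip_force: 60.2
```

```bash
python3 -c "
from h import *
loc(2)"
```

```text
local mm [14.2 -0.2 23. ] force [-18.4   0.7  15.4] gap 0.0284 tiltdeg [3.61 0.03] t 40.15
```

Same signature as blank A. I'll press a little, slide back, and check the balance before releasing.

>>> move_arm([
  {"delta_pos": [0, 0.006, 0], "rot": [-0.006, 0, 0], "fingers": -1},
  {"delta_pos": [0, 0, 0.006], "rot": [0, 0, 0], "fingers": -1},
  {"delta_pos": [0, 0, 0], "rot": [0, 0, 0], "fingers": -1},
  {"delta_pos": [0, 0, 0], "rot": [0, 0, 0], "fingers": -1},
])

```text
t: 40.55
tool_pos: [0.6448, -0.0306, 0.0428]
ee_rot: [0.029, 0.72, 0.692, 0.028]
force: [-28.7, 1.9, 32.4]
finger_gap: 0.0285
grip_force: 61.0
```

>>> move_arm([
  {"delta_pos": [0, 0, -0.004], "rot": [0, 0, 0], "fingers": -1},
  {"delta_pos": [0, -0.03, -0.003], "rot": [0, 0, 0], "fingers": -1},
  {"delta_pos": [0, -0.03, -0.002], "rot": [0, 0, 0], "fingers": -1},
  {"delta_pos": [0, -0.025, -0.002], "rot": [0, 0, 0], "fingers": -1},
  {"delta_pos": [0, 0, 0], "rot": [0, 0, 0], "fingers": -1},
  {"delta_pos": [0, 0, 0], "rot": [0, 0, 0], "fingers": -1},
])

```text
t: 41.15
tool_pos: [0.636, -0.0301, 0.0441]
ee_rot: [0.031, 0.72, 0.692, 0.031]
force: [-6.5, 0.5, 14.3]
finger_gap: 0.0281
grip_force: 59.8
```

```bash
python3 -c "
from h import *
loc(2)"
```

```text
local mm [ 5.8 -0.  24.1] force [-6.5  0.5 14.3] gap 0.0281 tiltdeg [5.05 0.07] t 41.15
```

>>> move_arm([
  {"delta_pos": [0, -0.012, -0.004], "rot": [0, 0, 0], "fingers": -1},
  {"delta_pos": [0, 0, 0], "rot": [0, 0, 0], "fingers": -0.1},
  {"delta_pos": [0, 0, 0], "rot": [0, 0, 0], "fingers": -0.1},
  {"delta_pos": [0, 0, 0], "rot": [0, 0, 0], "fingers": -0.1},
  {"delta_pos": [0, 0, 0], "rot": [0, 0, 0], "fingers": -0.1},
  {"delta_pos": [0, 0, -0.2], "rot": [0, 0, 0], "fingers": -0.1},
  {"delta_pos": [0, 0, -0.3], "rot": [0, 0, 0], "fingers": -0.1},
  {"delta_pos": [0, 0, -0.3], "rot": [0.028, 0, 0], "fingers": 0.2},
  {"delta_pos": [0, 0, 0], "rot": [0, 0, 0], "fingers": 0.2},
])

```text
t: 42.05
tool_pos: [0.6261, -0.0299, 0.1691]
ee_rot: [0.0, 0.721, 0.693, 0.001]
force: [0.9, 0.4, 0.2]
finger_gap: 0.0543
grip_force: 0.0
```

>>> move_arm([
  {"delta_pos": [-0.33, 0, 0], "rot": [0, 0, 0], "fingers": 0.2},
  {"delta_pos": [-0.33, 0, 0], "rot": [0, 0, 0], "fingers": 0.2},
  {"delta_pos": [-0.33, 0, 0], "rot": [0, 0, 0], "fingers": 0.2},
  {"delta_pos": [-0.33, 0, 0], "rot": [0, 0, 0], "fingers": 0.2},
  {"delta_pos": [-0.33, 0, 0], "rot": [0, 0, 0], "fingers": 0.2},
  {"delta_pos": [0, 0, 0], "rot": [0, 0, 0], "fingers": 0.2},
])

```text
t: 42.65
tool_pos: [0.6114, -0.2859, 0.1615]
ee_rot: [-0.0, 0.724, 0.69, -0.001]
force: [-0.4, 0.6, -0.6]
finger_gap: 0.0565
grip_force: 0.0
```

```bash
python3 -c "
from h import *
f=snap('top','t6')[:,:,::-1]
cv2.imwrite('pics/c6.png',cv2.resize(f[140:283,258:398],(588,600),interpolation=cv2.INTER_CUBIC)); st()"
```

```text
{'t': 42.7, 'joint_pos': [0.6571, 0.5, -0.4447, 1.6236, 0.2365, 1.0737, 0.1007], 'tool_pos': [0.6123, -0.2816, 0.1616], 'ee_rot': [-0.0009, 0.723, 0.6909, -0.0004], 'force': [0.9716, 0.6441, 0.4763], 'finger_gap': 0.0563, 'grip_force': 0.0}
```

View pics/c6.png

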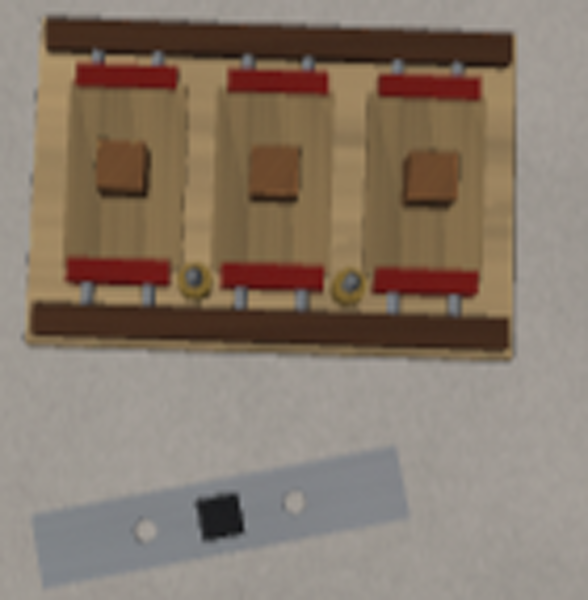

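All three blanks are clipped (stems at 122,167, 274,172 and 432,178). The keeper has been knocked about 3 cm to the left, so I'm refitting it.

Run:
```python
from fit import *
c=lambda L:[((x+.5)/4.2-.5+258,(y+.5)/4.196-.5+140) for x,y in L]
fit('keeper',c([(33,513),(396,446),(410,516),(44,588),(146,530),(294,502),(196,498),(240,493),(244,534),(203,541)]),box(.022,.11,.008)+[(0,.045,.008),(0,-.045,.008)]+box(.012,.012,.052),[.427,-.01,.15])
for b,q in [(3,[(99,137),(148,143),(144,194),(96,188)]),(2,[(250,144),(299,145),(297,200),(250,196)]),(1,[(407,150),(459,152),(457,205),(404,203)])]:
    r=fit('s%d'%b,c(q),box(.014,.014,.076),[.63,0,0]); d=r[:2]-H-ey*.09*(b-2); print(1000*d@ex,1000*d@ey)
P=[(192,277),(350,281)]; print([pix2z('top',*q,.07).round(4).tolist() for q in c(P)],[ (H-.062*ex+s*.045*ey).round(4).tolist() for s in(1,-1)])
```

```text
keeper [0.435, 0.0028, 0.1787] yaw deg 10.24 rms px 0.28
s3 [0.6325, 0.0582, -0.0915] yaw deg -5.24 rms px 0.31
-1.1914940389421211 -1.84748390958985
s2 [0.629, -0.0282, -0.0363] yaw deg -2.08 rms px 0.48
-1.234540110986786 1.693800645550568
s1 [0.6251, -0.1179, -0.0548] yaw deg -3.14 rms px 0.5
-1.5656804929084673 1.895120847099101
[[0.5693, 0.0185, 0.07], [0.5667, -0.0709, 0.07]] [[0.57, 0.0175], [0.5665, -0.0724]]
```

```bash
python3 -c "
from h import *
go(.435,.0028,.10,100.24)"
```

```text
{'t': 42.7, 'joint_pos': [0.6571, 0.5, -0.4447, 1.6236, 0.2365, 1.0737, 0.1007], 'tool_pos': [0.6123, -0.2816, 0.1616], 'ee_rot': [-0.0009, 0.723, 0.6909, -0.0004], 'force': [0.9716, 0.6441, 0.4763], 'finger_gap': 0.0563, 'grip_force': 0.0}
turn [-0.0006, -0.0003, -0.0713] rows 1.4958166306677458 | then shift [2.0757, -0.826, 0.4107] | or shift first [1.8399, -1.2659, 0.4144] rows 6.814386221978843
yaw now 87.4
```

>>> move_arm([
  {"delta_pos": [0, 0, 0], "rot": [0, 0, -0.0356], "fingers": 0.2},
  {"delta_pos": [0, 0, 0], "rot": [0, 0, -0.0356], "fingers": 0.2},
  {"delta_pos": [0.26, -0.103, 0], "rot": [0, 0, 0], "fingers": 0.2},
  {"delta_pos": [0.26, -0.103, 0], "rot": [0, 0, 0], "fingers": 0.2},
  {"delta_pos": [0.26, -0.103, 0], "rot": [0, 0, 0], "fingers": 0.2},
  {"delta_pos": [0.26, -0.103, 0], "rot": [0, 0, 0], "fingers": 0.2},
  {"delta_pos": [0.26, -0.103, 0], "rot": [0, 0, 0], "fingers": 0.2},
  {"delta_pos": [0.26, -0.103, 0.1], "rot": [0, 0, 0], "fingers": 0.2},
  {"delta_pos": [0.26, -0.103, 0.15], "rot": [0, 0, 0], "fingers": 0.2},
  {"delta_pos": [0.26, -0.103, 0.15], "rot": [0, 0, 0], "fingers": 0.2},
  {"delta_pos": [0, 0, 0], "rot": [0, 0, 0], "fingers": 0.2},
  {"delta_pos": [0, 0, 0], "rot": [0, 0, 0], "fingers": 0.2},
])

```text
t: 43.9
tool_pos: [0.4342, 0.0082, 0.103]
ee_rot: [-0.001, 0.638, 0.77, 0.0]
force: [1.9, -0.5, 0.4]
finger_gap: 0.0562
grip_force: 0.0
```

```bash
python3 -c "
from h import *
go(.435,.0028,.022,100.24)"
```

```text
{'t': 43.9, 'joint_pos': [0.4398, 0.2286, -0.6669, 2.1902, 0.1979, 0.7814, -0.1683], 'tool_pos': [0.4342, 0.0082, 0.103], 'ee_rot': [-0.001, 0.6378, 0.7702, 0.0001], 'force': [1.9078, -0.4666, 0.421], 'finger_gap': 0.0562, 'grip_force': 0.0}
turn [-0.0003, -0.0005, 0.0028] rows 0.05980333953522008 | then shift [-0.0364, -0.0014, 0.5403] | or shift first [-0.0373, -0.0012, 0.5402] rows 1.6245469179127672
yaw now 100.74
```

>>> move_arm([
  {"delta_pos": [-0.034, 0, 0.1], "rot": [0, 0, 0.0028], "fingers": 0.2},
  {"delta_pos": [0, 0, 0.26], "rot": [0, 0, 0], "fingers": 0.2},
  {"delta_pos": [0, 0, 0.18], "rot": [0, 0, 0], "fingers": 0.2},
  {"delta_pos": [0, 0, 0], "rot": [0, 0, 0], "fingers": 0.2},
  {"delta_pos": [0, 0, 0], "rot": [0, 0, 0], "fingers": 0.2},
])

```text
t: 44.4
tool_pos: [0.4361, 0.002, 0.0227]
ee_rot: [-0.001, 0.643, 0.766, 0.0]
force: [0.2, 0.8, 1.4]
finger_gap: 0.0562
grip_force: 0.0
```

```bash
python3 -c "
from h import *
go(.435,.0028,.022,100.24)"
```

```text
{'t': 44.4, 'joint_pos': [0.3624, 0.3764, -0.5886, 2.2444, 0.3599, 0.6113, -0.317], 'tool_pos': [0.4361, 0.002, 0.0227], 'ee_rot': [-0.0011, 0.6425, 0.7663, 0.0003], 'force': [0.2458, 0.7863, 1.3906], 'finger_gap': 0.0562, 'grip_force': 0.0}
turn [-0.0003, -0.0006, -0.0011] rows 0.027528677309406824 | then shift [0.0066, -0.0064, 0.0048] | or shift first [0.0065, -0.0064, 0.0048] rows 0.031141785187704652
yaw now 100.04
```

>>> move_arm([
  {"delta_pos": [0, 0, 0], "rot": [0, 0, 0], "fingers": -1},
  {"delta_pos": [0, 0, 0], "rot": [0, 0, 0], "fingers": -1},
  {"delta_pos": [0, 0, 0], "rot": [0, 0, 0], "fingers": -1},
  {"delta_pos": [0, 0, 0], "rot": [0, 0, 0], "fingers": -1},
  {"delta_pos": [0, 0, 0], "rot": [0, 0, 0], "fingers": -1},
  {"delta_pos": [0, 0, 0], "rot": [0, 0, 0], "fingers": -1},
  {"delta_pos": [0, 0, 0], "rot": [0, 0, 0], "fingers": -1},
  {"delta_pos": [0, 0, 0], "rot": [0, 0, 0], "fingers": -1},
], force=40)

```text
t: 45.2
tool_pos: [0.4358, 0.0018, 0.0225]
ee_rot: [-0.001, 0.642, 0.766, 0.0]
force: [-1.2, -0.9, 10.5]
finger_gap: 0.0235
grip_force: 40.0
```

```bash
python3 -c "
from h import *
st()"
```

```text
{'t': 45.2, 'joint_pos': [0.3619, 0.3761, -0.5884, 2.2457, 0.3616, 0.61, -0.3188], 'tool_pos': [0.4358, 0.0018, 0.0225], 'ee_rot': [-0.0006, 0.6424, 0.7663, 0.0002], 'force': [-1.158, -0.9027, 10.452], 'finger_gap': 0.0235, 'grip_force': 39.9916}
```

>>> move_arm([
  {"delta_pos": [0, 0, -0.1], "rot": [0, 0, 0], "fingers": -1},
  {"delta_pos": [0, 0, -0.3], "rot": [0, 0, 0], "fingers": -1},
  {"delta_pos": [0, 0, -0.3], "rot": [0, 0, 0], "fingers": -1},
  {"delta_pos": [0, 0, 0], "rot": [0, 0, 0.0342], "fingers": -1},
  {"delta_pos": [0, 0, 0], "rot": [0, 0, 0.0342], "fingers": -1},
  {"delta_pos": [0, 0, 0], "rot": [0, 0, 0], "fingers": -1},
  {"delta_pos": [0, 0, 0], "rot": [0, 0, 0], "fingers": -1},
])

```text
t: 45.9
tool_pos: [0.4355, 0.0018, 0.127]
ee_rot: [-0.001, 0.72, 0.694, -0.0]
force: [0.1, -0.1, -2.5]
finger_gap: 0.0235
grip_force: 40.0
```

```bash
python3 -c "
from h import *
go(.5682,-.0278,.115,87.7)"
```

```text
{'t': 45.9, 'joint_pos': [0.4564, 0.1874, -0.6588, 2.1667, 0.1525, 0.8331, -0.3329], 'tool_pos': [0.4355, 0.0018, 0.127], 'ee_rot': [-0.001, 0.7197, 0.6943, -0.0], 'force': [0.088, -0.1295, -2.4552], 'finger_gap': 0.0235, 'grip_force': 39.9884}
turn [-0.0005, -0.0004, 0.0013] rows 0.030793594722165772 | then shift [-0.1619, 0.8921, 0.0799] | or shift first [-0.1657, 0.8916, 0.0783] rows 2.7306279127376274
yaw now 87.94
```

>>> move_arm([
  {"delta_pos": [-0.055, 0.297, 0], "rot": [0, 0, 0.0013], "fingers": -1},
  {"delta_pos": [-0.055, 0.297, 0], "rot": [0, 0, 0], "fingers": -1},
  {"delta_pos": [-0.055, 0.298, 0], "rot": [0, 0, 0], "fingers": -1},
  {"delta_pos": [0, 0, 0], "rot": [0, 0, 0], "fingers": -1},
  {"delta_pos": [0, 0, 0], "rot": [0, 0, 0], "fingers": -1},
  {"delta_pos": [0, 0, 0], "rot": [0, 0, 0], "fingers": -1},
])

```text
t: 46.5
tool_pos: [0.5673, -0.0282, 0.1264]
ee_rot: [-0.001, 0.722, 0.692, -0.0]
force: [-0.5, 0.3, -1.9]
finger_gap: 0.0237
grip_force: 40.0
```

Run:
```python
from h import *
go(.5682,-.0278,.098,87.7)
f=snap('scene','s7')[:,:,::-1]
# predicted keeper holes and pins in scene for comparison
s=arm.read_state(); p=np.array(s['tool_pos']); Rc=q2R(s['ee_rot'])
for sg in(1,-1):
    hole=p+Rc@np.array([sg*.045+.0008,0,.0225-.008]); print('hole',proj('scene',hole),'pin',proj('scene',np.r_[H-.062*ex+sg*.045*ey,.07]))
u,v=265,140
cv2.imwrite('pics/s7c.png',cv2.resize(f[v:v+120,u:u+150],(750,600),interpolation=cv2.INTER_CUBIC))
```

```text
{'t': 46.5, 'joint_pos': [0.4152, 0.3996, -0.5913, 1.8931, 0.2711, 0.9314, -0.345], 'tool_pos': [0.5673, -0.0282, 0.1264], 'ee_rot': [-0.0015, 0.7216, 0.6923, -0.0003], 'force': [-0.4763, 0.3434, -1.9365], 'finger_gap': 0.0237, 'grip_force': 39.9882}
turn [-0.0008, -0.0005, -0.0004] rows 0.02214197951942129 | then shift [0.0028, 0.0058, 0.1895] | or shift first [0.0025, 0.0063, 0.1895] rows 0.5687324173204241
yaw now 87.62
hole [326.7441987  178.20910448] pin [326.97211074 187.47175773]
hole [302.88400988 199.33052956] pin [304.02741167 208.18174381]
```

View pics/s7c.png

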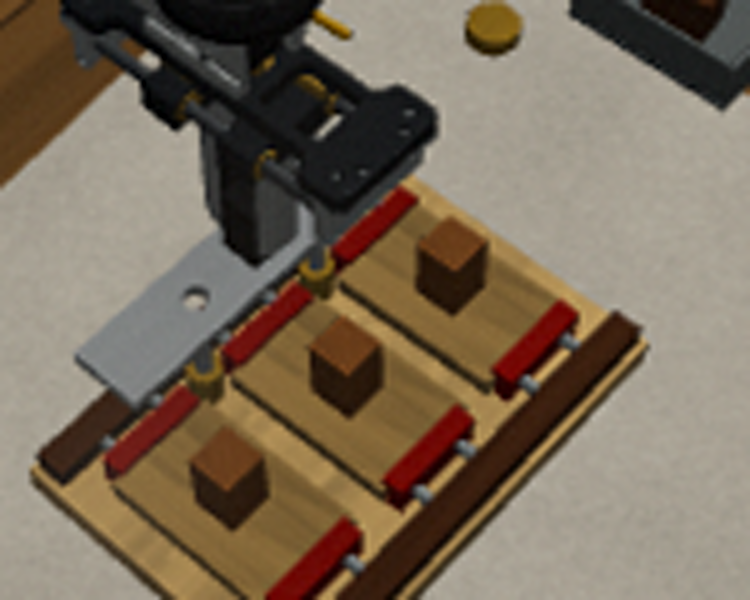

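Run:
```python
from h import *
s=arm.read_state(); p=np.array(s['tool_pos']); Rc=q2R(s['ee_rot'])
for sg,ob in((1,(318,268)),(-1,(206,373))):
    o=((ob[0]+.5)/5-.5+265,(ob[1]+.5)/5-.5+140); X=pix2z('scene',*o,.046); h=(H-.062*ex+sg*.045*ey)
    print('collar obs',o,'pred',proj('scene',np.r_[h,.046]),'diff mm',((X[:2]-h)*1000).round(1))
o=((196+.5)/5-.5+265,(297.5)/5-.5+140); hole=p+Rc@np.array([-.045+.0008,0,.0225-.008]); X=pix2z('scene',*o,hole[2]); print('hole diff mm',((X-hole)*1000).round(1))
```

```text
collar obs (328.2, 193.2) pred [326.95902689 192.36419496] diff mm [4.5 0.1]
collar obs (305.8, 214.2) pred [304.47990644 212.83084036] diff mm [ 5.6 -0.9]
hole diff mm [1.1 2.2 0. ]
```

>>> move_arm([
  {"delta_pos": [0.003, 0.01, 0.12], "rot": [0, 0, 0], "fingers": -1},
  {"delta_pos": [0, 0, 0.09], "rot": [0, 0, 0], "fingers": -1},
  {"delta_pos": [0, 0, 0], "rot": [0, 0, 0], "fingers": -1},
  {"delta_pos": [0, 0, 0.02], "rot": [0, 0, 0], "fingers": -1},
  {"delta_pos": [0, 0, 0], "rot": [0, 0, 0], "fingers": -1},
  {"delta_pos": [0, 0, 0], "rot": [0, 0, 0], "fingers": -1},
])

```text
t: 47.15
tool_pos: [0.5701, -0.0281, 0.0929]
ee_rot: [-0.001, 0.722, 0.692, 0.0]
force: [0.5, 0.6, -3.1]
finger_gap: 0.0238
grip_force: 40.0
```

>>> move_arm([
  {"delta_pos": [0, 0, 0.02], "rot": [0, 0, 0], "fingers": -1},
  {"delta_pos": [0, 0, 0], "rot": [0, 0, 0], "fingers": -1},
  {"delta_pos": [0, 0, 0], "rot": [0, 0, 0], "fingers": -1},
])

```text
t: 47.45
tool_pos: [0.5698, -0.0281, 0.0895]
ee_rot: [-0.001, 0.722, 0.692, 0.0]
force: [0.3, 0.1, -3.1]
finger_gap: 0.0237
grip_force: 40.0
```

```bash
python3 -c "
from h import *
s=st(); print(np.round(s['ft_torque'],2)); go(.5682,-.0278,.0685,87.7)"
```

```text
{'t': 47.45, 'joint_pos': [0.3941, 0.4488, -0.5711, 1.9169, 0.3111, 0.865, -0.38], 'tool_pos': [0.5698, -0.0281, 0.0895], 'ee_rot': [-0.0009, 0.7223, 0.6915, 0.0001], 'force': [0.2855, 0.1363, -3.0807], 'finger_gap': 0.0237, 'grip_force': 39.9882}
[-0.01 -0.11 -0.03]
{'t': 47.45, 'joint_pos': [0.3941, 0.4488, -0.5711, 1.9169, 0.3111, 0.865, -0.38], 'tool_pos': [0.5698, -0.0281, 0.0895], 'ee_rot': [-0.0009, 0.7223, 0.6915, 0.0001], 'force': [0.2855, 0.1363, -3.0807], 'finger_gap': 0.0237, 'grip_force': 39.9882}
turn [-0.0003, -0.0005, -0.0011] rows 0.02570578540048682 | then shift [0.0018, -0.0111, 0.1399] | or shift first [0.0016, -0.0109, 0.1399] rows 0.4209508874776683
yaw now 87.51
```

>>> move_arm([
  {"delta_pos": [0, 0, 0.027], "rot": [0, 0, -0.0006], "fingers": -1},
  {"delta_pos": [0, 0, 0], "rot": [0, 0, 0], "fingers": -1},
  {"delta_pos": [0, 0, 0], "rot": [0, 0, 0], "fingers": -1},
])

```text
t: 47.75
tool_pos: [0.5697, -0.0281, 0.0853]
ee_rot: [-0.001, 0.722, 0.692, 0.0]
force: [0.2, -0.6, -1.4]
finger_gap: 0.0238
grip_force: 40.0
```

>>> move_arm([
  {"delta_pos": [0, 0, 0.027], "rot": [0, 0, 0], "fingers": -1},
  {"delta_pos": [0, 0, 0], "rot": [0, 0, 0], "fingers": -1},
  {"delta_pos": [0, 0, 0], "rot": [0, 0, 0], "fingers": -1},
])

```text
t: 48.05
tool_pos: [0.5697, -0.0281, 0.0812]
ee_rot: [-0.001, 0.722, 0.692, 0.0]
force: [0.2, -0.2, -1.8]
finger_gap: 0.024
grip_force: 40.0
```

```bash
python3 -c "
from h import *
s=st(); print(np.round(s['ft_torque'],2))"
```

```text
{'t': 48.05, 'joint_pos': [0.3897, 0.4597, -0.5667, 1.9225, 0.3201, 0.8505, -0.3857], 'tool_pos': [0.5697, -0.0281, 0.0812], 'ee_rot': [-0.001, 0.7217, 0.6922, 0.0001], 'force': [0.1815, -0.2256, -1.8138], 'finger_gap': 0.024, 'grip_force': 39.9881}
[-0.02 -0.03  0.04]
```

>>> move_arm([
  {"delta_pos": [0, 0, 0.04], "rot": [0, 0, 0], "fingers": -1},
  {"delta_pos": [0, 0, 0.035], "rot": [0, 0, 0], "fingers": -1},
  {"delta_pos": [0, 0, 0], "rot": [0, 0, 0], "fingers": -1},
  {"delta_pos": [0, 0, 0], "rot": [0, 0, 0], "fingers": -1},
])

```text
t: 48.45
tool_pos: [0.5697, -0.028, 0.0699]
ee_rot: [-0.001, 0.722, 0.692, 0.0]
force: [-0.4, -0.3, -1.3]
finger_gap: 0.0238
grip_force: 40.0
```

>>> move_arm([
  {"delta_pos": [0, 0, 0.007], "rot": [0, 0, 0], "fingers": -1},
  {"delta_pos": [0, 0, 0], "rot": [0, 0, 0], "fingers": -1},
  {"delta_pos": [0, 0, 0], "rot": [0, 0, 0], "fingers": -1},
])

```text
t: 48.75
tool_pos: [0.5699, -0.0281, 0.0691]
ee_rot: [-0.001, 0.722, 0.692, 0.0]
force: [-0.1, -0.5, -3.0]
finger_gap: 0.0239
grip_force: 40.0
```

>>> move_arm([
  {"delta_pos": [0, 0, 0.004], "rot": [0, 0, 0], "fingers": -1},
  {"delta_pos": [0, 0, 0], "rot": [0, 0, 0], "fingers": -0.1},
  {"delta_pos": [0, 0, 0], "rot": [0, 0, 0], "fingers": -0.1},
  {"delta_pos": [0, 0, 0], "rot": [0, 0, 0], "fingers": -0.1},
  {"delta_pos": [0, 0, 0], "rot": [0, 0, 0], "fingers": -0.1},
  {"delta_pos": [0, 0, -0.2], "rot": [0, 0, 0], "fingers": -0.1},
  {"delta_pos": [0, 0, -0.3], "rot": [0, 0, 0], "fingers": -0.1},
  {"delta_pos": [0, 0, -0.3], "rot": [0, 0, 0], "fingers": -0.1},
])

```text
t: 49.55
tool_pos: [0.5694, -0.0281, 0.1896]
ee_rot: [-0.002, 0.722, 0.692, -0.0]
force: [0.5, -0.3, -0.5]
finger_gap: 0.0425
grip_force: 0.0
```

>>> move_arm([
  {"delta_pos": [-0.3, 0, 0], "rot": [0, 0, 0], "fingers": 0},
  {"delta_pos": [-0.3, 0, 0], "rot": [0, 0, 0], "fingers": 0},
  {"delta_pos": [-0.3, 0, 0], "rot": [0, 0, 0], "fingers": 0},
  {"delta_pos": [-0.3, 0, 0], "rot": [0, 0, 0], "fingers": 0},
  {"delta_pos": [-0.3, 0, 0], "rot": [0, 0, 0], "fingers": 0},
  {"delta_pos": [-0.3, 0, 0], "rot": [0, 0, 0], "fingers": 0},
  {"delta_pos": [-0.3, 0, 0], "rot": [0, 0, 0], "fingers": 0},
  {"delta_pos": [0, 0, 0], "rot": [0, 0, 0], "fingers": 0},
  {"delta_pos": [0, 0, 0], "rot": [0, 0, 0], "fingers": 0},
])

```text
t: 50.45
tool_pos: [0.5564, -0.3438, 0.1876]
ee_rot: [-0.001, 0.722, 0.692, 0.0]
force: [-0.7, 0.8, 0.0]
finger_gap: 0.0469
grip_force: 0.0
```

```bash
python3 -c "
from h import *
f=snap('top','t8')[:,:,::-1]; g=snap('scene','s8')[:,:,::-1]
c=np.zeros((600,800,3),np.uint8); c[:300,:800]=cv2.resize(f[135:240,120:400],(800,300),interpolation=cv2.INTER_CUBIC)
c[300:600,:450]=cv2.resize(g[160:280,260:440],(450,300),interpolation=cv2.INTER_CUBIC)
cv2.imwrite('pics/c8.png',c); st()"
```

```text
{'t': 50.55, 'joint_pos': [0.8134, 0.4496, -0.486, 1.6465, 0.2275, 1.104, 0.2248], 'tool_pos': [0.5571, -0.3417, 0.188], 'ee_rot': [-0.0011, 0.7212, 0.6927, 0.0004], 'force': [0.3872, 0.595, -0.4859], 'finger_gap': 0.0468, 'grip_force': 0.0}
```

View pics/c8.png

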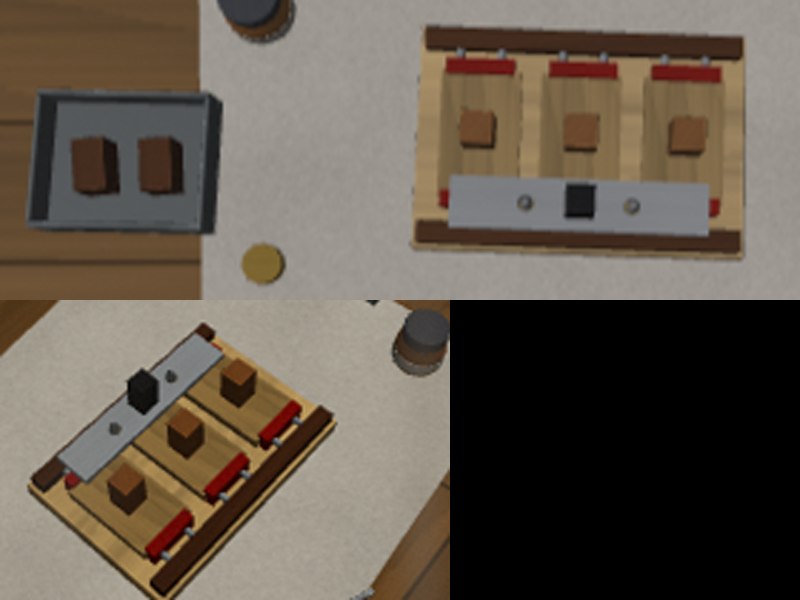

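Both pins show through the keeper (526,203 and 632,206) and it lies flat. The three blanks are clipped, the two offcuts are in the tray, and the jar is untouched.

```bash
python3 -c "
from h import *
print(arm.hand_in())"
```

```text
the job is handed in; nothing more can be done
None
```

The job is handed in with both offcuts in the tray, all three blanks clipped in their bays, the keeper flat on both pins and the jar untouched; the hand-in gave no verdict, so this rests on the last pictures.

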